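# Seat the gauge block and hold the comparator's sprung cover below balance

## Task

The dial of the small length comparator has to be read with its gauge block in place. Push the steel gauge block along the base plate, without lifting it, until its long side is flush against the fence and its end touches the anvil. Then take the sprung cover of the dial housing by its T-handle, raise it past its balance point, bring it back to just below that point (still on the shutting side, within about fifteen degrees of balance), and finish holding it there; leave the block seated and the other things on the table where they are.

Things in the scene. Friction and masses are not known exactly. Their poses are not given: they have to be found in the camera images.
- fixture: length comparator, fixed on the table: dark steel base plate 160 (x) x 360 (y) x 12 mm thick; origin at the centre of its underside, x away from the robot, y left, z up. In this frame, mm: on the left a grey housing, x -38 to 66, y 20 to 150, top z 80, with a dial inside, shut by the cover; on the right the nest (see corner). A seated block has its centre at x = -11, y = -38
- corner (a point): where the nest's stops meet on the plate's top: fixture (0, -10, 12) mm, same axes. Fence: steel bar 14 mm high (top z 26), flat front face at x = 0, from y -139 to -14. Anvil: round steel stub, 13 mm diameter, out of the housing's right wall along -y at x = -11, z = 19, flat end at y = -10 (fixture frame). The plate in front of the fence and right of the anvil is clear
- block: loose steel gauge block with two slots, 22 (x) x 56 (y) x 12 mm, about 0.12 kg, lying on the nest's plate in front of the fence and to the right of the anvil, turned a little; origin at the centre of its underside, y along its length. Either end may meet the anvil
- cover (a joint): angle of the sprung cover, rad: 0 shut (level), grows as its front edge rises, 1.6 open stop. Balance point at 0.95 (54 degrees; a pointer meets a tick on the disc at the hinge's left end). Below it the cover falls shut by itself, above it the spring swings it fully open. At the handle: 1.4 N to lift from shut, 0.4 N to hold at 0.80, pulls up with about 2 N near the open stop
- handle (a point): centre of the cover's black T-handle: round bar 18 mm diameter, 40 mm long, parallel to the hinge, on a thin stalk 38 mm in front of the cover's front edge, 155 mm from the hinge line. Free all round: can be pinched by its two ends (40 mm) from above and turns between the fingers. Shut: fixture (-85, 85, 86) mm. The point turns with the cover
- hinge (a point): middle of the cover's hinge line at the housing's far edge, fixture (70, 85, 86) mm; the hinge runs along the fixture's y. The cover is an aluminium plate about 107 x 138 x 5 mm, 0.8 kg with its handle
- punch: bystander: dark steel punch 16 x 16 x 53 mm standing on the plate behind the fence; origin under its centre
- bolt: bystander: bolt 13 x 15 x 36 mm standing on the plate behind the fence; origin under its centre
- clip_2: bystander: black moulded clip 47 x 74 x 31 mm at the right; origin under its centre
- hex_key: bystander: hex key 33 x 98 x 7 mm lying at the left; origin under its centre
- ear_defenders: bystander: ear defenders 151 x 151 x 80 mm at the left; origin under their centre
- clip_6: bystander: black moulded clip 46 x 67 x 28 mm at the right; origin under its centre
- clip_3: bystander: black moulded clip 46 x 67 x 28 mm at the far left; origin under its centre
- water_bottle: bystander: water bottle 65 mm diameter, 204 mm tall at the left; origin under its centre

How it is judged:
On the way, in this order (a step that is already met when the one before it is completed fails the run):
1. the block is seated against fence and anvil, the cover still shut (x of block in the frame of fixture between -0.0135 and -0.0085 m and y of block in the frame of fixture between -0.0405 and -0.0355 m and z of block in the frame of fixture below 0.015 m and angle between the y axis of block and the y axis of fixture, either way round below 0.05 rad and value of joint cover below 0.15 rad), for 0.2 s.
2. the cover has been raised past its balance point, the block still seated (x of block in the frame of fixture between -0.0135 and -0.0085 m and y of block in the frame of fixture between -0.0405 and -0.0355 m and z of block in the frame of fixture below 0.015 m and angle between the y axis of block and the y axis of fixture, either way round below 0.05 rad and value of joint cover above 0.97 rad), for 0.1 s.
At the end, for the whole second after the job is handed in: The gripper is holding the cover still between 0.67 and 0.92 rad (balance at 0.95 rad), after it had been raised beyond 0.97 rad, with the fingers bearing on it (over 0.1 N), and the block is released and seated: within 2.5 mm of fence and anvil and 0.05 rad of parallel, lying on the plate (x of block in the frame of fixture between -0.0135 and -0.0085 m and y of block in the frame of fixture between -0.0405 and -0.0355 m and z of block in the frame of fixture below 0.015 m and angle between the y axis of block and the y axis of fixture, either way round below 0.05 rad and value of joint cover between 0.67 and 0.92 rad and velocity of joint cover between -0.1 and 0.1 rad/s and contact force between the fingers and cover above 0.1 N and contact force between each of cover, the fingers and block below 0.05 N); the arm keeps its last pose, push and grip.
It fails at once if the block is lifted off the plate (more than 15 mm) (z of block in the frame of fixture above 0.027 m).
It fails at once if a bystander is pushed more than 30 mm out of place or the bottle tipped (distance of any of punch, bolt, clip_2, hex_key, ear_defenders, clip_6, clip_3, water_bottle from where it was at the start of the episode above 0.03 m or angle between water_bottle's own z axis and vertical above 0.5 rad).
It also fails if it takes over 64 s, if anything falls off the work surface, if the arm or the gripper's body presses on something with over 40 N, if the wrist force passes 120 N, or if a joint passes its speed limit or range.

## Robot

A 6-joint arm with a two-finger parallel gripper is mounted at the origin on a cart in front of the work surface, level with it; the furniture and walls round the work are solid. World frame = base frame: x ahead of the robot, y to its left, z up, the work surface at z = 0. Lengths are in m, angles in rad, forces in N, time in s.
With the tool pointing down it reaches from about 0.3 to 0.825 m from the base axis. Payload 5.4 kg.
Tool frame: the origin (TCP) lies on the centre line of the jaws, within the pads' length; the fingertips stand 11 mm ahead of it and the grasp point (between the pads) lies 8 mm behind it; z points along the fingers, x is the direction in which the jaws open and shut, and the axes are right-handed (so a half turn about z gives the same grasp; the last joint's range is limited). The gripper opens to 92 mm and grips with 3 to 60 N. Pads are 20 mm wide; open, the fingers measure 128 mm over their backs; the gripper's body (75 mm by 189 mm) begins 69 mm behind the grasp point.
Start: joints at [-1.469, 0.158, 1.597, -0, 1.386, -0.21], TCP at [0.176, -0.547, 0.186] pointing down, gripper open.
Joint ranges: [-2.91, 2.91], [-0.94, 2.29], [0.18, 2.7], [-1.29, 4.43], [0.17, 2.64], [-3, 3]. Speed limits (rad/s): [2.57, 2.57, 3.14, 3.14, 3.14, 3.14].

## Interface

Orientations are given as a unit quaternion [x, y, z, w].
In Python, from rig import manip, imaging, job gives the robot as it stands. The module is installed in compiled form; this text tells all that it offers.
- The arm moves only by the shell command python3 -m crank 'ROWS' [FORCE]. ROWS is JSON, a list of rows, each an object with "fingers": the closure, from -1 (fully open) to 1 (shut); "translation": the shift along the tool's x, y, z in cm, a list of three; "dr": the turn, a rotation vector about the tool's x, y, z in degrees, a list of three. A call has 1 to 5 rows; each row shifts and turns the pose as measured when the row begins, along the tool's axes as they then stand; what a row does not reach is not made up. A row lasts 1/10 s, in which the tool goes at most 50 mm and 8.59 degrees, less where a joint would pass 70% of its speed; a pose out of reach is approached as far as the arm can. A call with a gripper value outside its range is refused whole. The fingers move at their own pace and stop on an object; FORCE is the grip in N (left out, the last holds). Time passes only in rows, so rows that do not move let the fingers close. It gives the time, the measured TCP pose, the force and the opening at its end, in the units of the state.
- manip.state(): the state, without advancing time (a new reading comes with each control period).
- imaging.read_camera(name): name is "scene" or "top" or "wrist"; returns a dict with "color" (384x512x3 uint8, red, green, blue), "range_z" (384x512 float32, m along the optical axis (not along the pixel's ray), 0 where there is no reading), "vertical_fov" (degrees; the focal length in pixels is half the picture's height over the tangent of half this angle, whatever the lens; pixels are square), "cx", "cy" (the principal point, pixels), "k1" (the pictures are not rectified: a ray, as slopes to the right and down, at radius r is drawn at 1 + k1 r^2 times it, then the intrinsics apply), "camera_from_world" (4x4, takes a point from world to camera coordinates); the wrist camera has in their place "hand_eye" (4x4, takes a point from camera to tool coordinates, whose origin is the TCP and whose axes are the tool frame's). Camera axes: x right, y down, z forward; pixel columns grow to the right and rows downward; lengths in m; the calibration is good to about 2 mm. A picture is of the moment at which its call begins: read the wrist's pose just before it.
- job.job_done(): hands the job in, once; it reports no verdict.
The state is a dict: "time": time; "joint_positions": joint angles; "qvel": joint speeds; "effort": joint torques, N m; "tool_pos": TCP position; "tool_rot": TCP orientation; "force": force on the tool from outside, world axes, zero at the start; "wrist_torque": the same for the moment, N m; "grip_width": finger opening in m.
Only numpy, scipy, OpenCV 4.12 (cv2) and the standard library are available. Lean on these libraries where they do the work, as an engineer would, in place of code of your own. Each camera call takes 0.05 s, during which the arm holds its last target.

## Working session

There is one attempt and no reset: what is moved stays moved. The work goes in short steps, Python scripts to look and compute and a shell command to move; the robot and the scene stay as the last step left them, time stands still between calls to the robot, and variables do not carry over. Pictures are saved under pics/ and viewed, and the job is handed in when it is done.

```bash
mkdir -p pics; cat > h.py <<'E'
import numpy as np, cv2
from rig import manip, imaging, job
from scipy.spatial.transform import Rotation as R
def K(c):
    f=384/2/np.tan(np.radians(c["vertical_fov"])/2); return f
def cloud(c,T=None):
    f=K(c); v,u=np.mgrid[0:384,0:512].astype(float)
    xd=(u-c["cx"])/f; yd=(v-c["cy"])/f
    x,y=xd.copy(),yd.copy()
    for _ in range(20):
        s=1+c["k1"]*(x*x+y*y); x=xd/s;y=yd/s
    z=c["range_z"]; P=np.stack([x*z,y*z,z],-1)
    if T is None: T=np.linalg.inv(c["camera_from_world"])
    W=P@T[:3,:3].T+T[:3,3]; W[z<=0]=np.nan
    return W
def tcp():
    s=manip.state(); T=np.eye(4); T[:3,:3]=R.from_quat(s["tool_rot"]).as_matrix(); T[:3,3]=s["tool_pos"]; return s,T
def get(name):
    s,T=tcp(); c=imaging.read_camera(name)
    M=T@c["hand_eye"] if name=="wrist" else None
    return c,cloud(c,M)
def save(c,fn,box=None,sc=1.5):
    im=c["color"][...,::-1]
    if box: im=im[box[1]:box[3],box[0]:box[2]]
    cv2.imwrite("pics/"+fn,cv2.resize(im,None,fx=sc,fy=sc,interpolation=cv2.INTER_CUBIC))
E
python3 - <<'E'
from h import *
s,T=tcp(); print(s); 
for n in("scene","top","wrist"):
    c,W=get(n); save(c,n+"0.png"); np.savez(n+"0.npz",W=W,c=c["color"])
    print(n,c["vertical_fov"],c["cx"],c["cy"],c["k1"])
E
```

```text
{'time': 0.0, 'joint_positions': array([-1.46907828e+00,  1.59055114e-01,  1.59824509e+00, -1.30051185e-06,
        1.38622862e+00, -2.10091941e-01]), 'qvel': array([-0.00050723, -0.00050206, -0.00216382, -0.00115511,  0.00078693,
       -0.0007851 ]), 'effort': array([ 1.10947651e-03, -3.85574090e+01, -3.22108519e+01,  7.00427452e-02,
        3.79831949e-02, -1.53985397e-04]), 'tool_pos': array([ 0.17631072, -0.54656639,  0.18470916]), 'tool_rot': array([ 8.08325694e-01, -5.88734776e-01, -6.46936560e-04, -7.20184097e-04]), 'force': array([ 0.00884414, -0.17058563,  0.28685248]), 'wrist_torque': array([ 0.02077572, -0.01096029,  0.02225534]), 'grip_width': 0.09168649951526052}
scene 46.70049553933262 252.31030871627027 196.37388072963466 -0.1760466650835324
top 54.994686453197666 247.9040332733265 190.76812969967858 -0.005243322912326694
wrist 64.69549466744843 255.49742935968317 184.10251947502366 -0.008963360651427646
```

View pics/scene0.png

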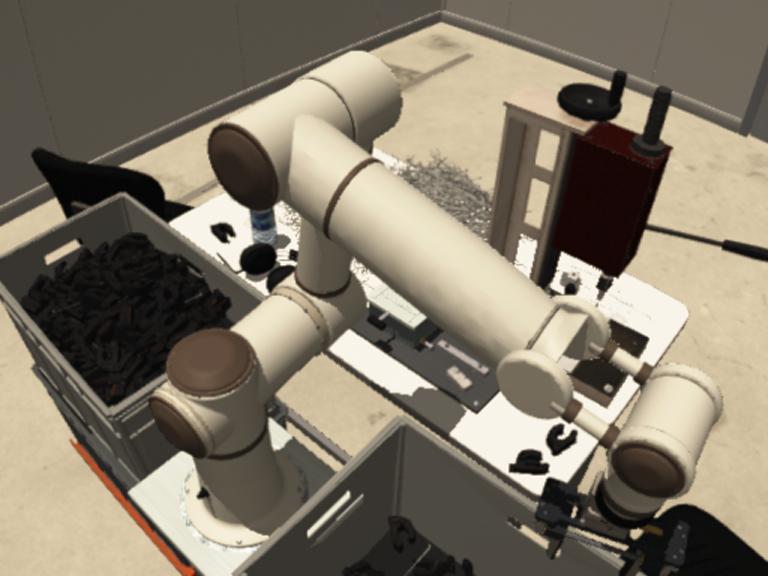

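View pics/top0.png

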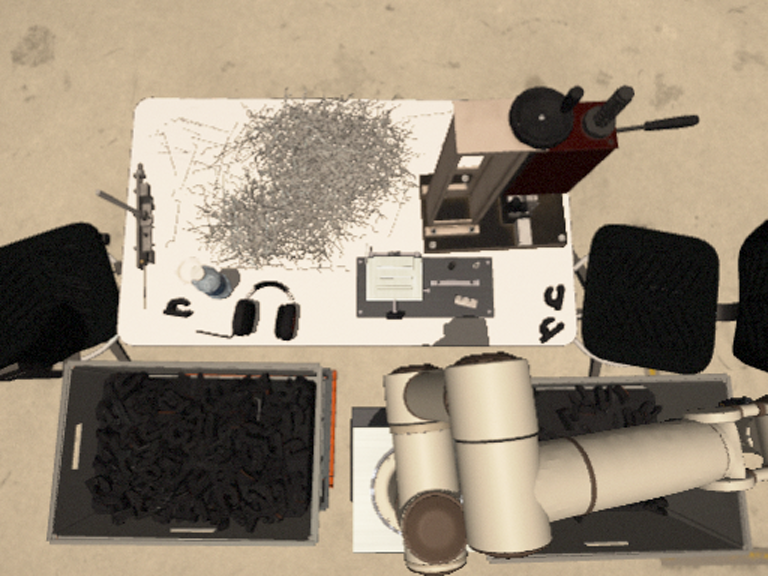

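```bash
python3 - <<'E'
from h import *
d=np.load("top0.npz"); W=d["W"]; 
im=d["c"][150:230,225:390][...,::-1]; cv2.imwrite("pics/topz.png",cv2.resize(im,None,fx=4.8,fy=4.8,interpolation=cv2.INTER_CUBIC))
for (u,v) in [(239,171),(328,171),(328,210),(239,211),(263,210),(311,200),(250,171),(280,175),(280,200),(310,205),(265,205),(355,60),(330,110),(380,120),(400,90)]:
    print(u,v,W[v,u].round(3))
E
```

```text
239 171 [0.59  0.145 0.017]
328 171 [ 0.596 -0.212 -0.001]
328 210 [ 0.436 -0.202  0.014]
239 211 [0.433 0.145 0.001]
263 210 [0.427 0.056 0.094]
311 200 [ 0.475 -0.135  0.021]
250 171 [0.573 0.104 0.094]
280 175 [ 0.559 -0.009  0.09 ]
280 200 [ 0.476 -0.016  0.009]
310 205 [ 0.456 -0.132  0.014]
265 205 [0.455 0.044 0.017]
355 60 [ 0.754 -0.153  0.575]
330 110 [ 0.719 -0.146  0.33 ]
380 120 [ 0.679 -0.296  0.351]
400 90 [ 0.695 -0.284  0.53 ]
```

View pics/topz.png

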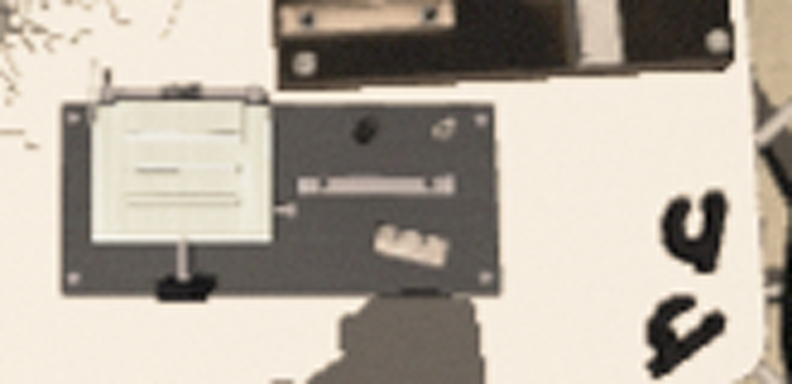

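```bash
python3 -m crank '[{"fingers":-1,"translation":[0,0,-5],"dr":[0,0,6]},{"fingers":-1,"translation":[0,0,-5],"dr":[0,0,6]},{"fingers":-1,"translation":[0,0,-5],"dr":[0,0,6]},{"fingers":-1,"translation":[-3.5,-3.5,-3],"dr":[0,0,0]},{"fingers":-1,"translation":[-4,-3,0],"dr":[0,0,0]}]' 20; python3 - <<'E'
from h import *
s,T=tcp(); print(s["tool_pos"],T[:3,:3].round(3).tolist())
print(imaging.read_camera("wrist")["hand_eye"].round(3).tolist())
E
```

```text
time: 0.65
tool_pos: [0.2352, -0.4772, 0.3617]
tool_rot: [-0.699, 0.715, 0.005, 0.004]
force: [1.0, -0.2, 1.0]
grip_width: 0.0919
[ 0.23524659 -0.47721479  0.36165213] [[-0.024, -1.0, -0.001], [-1.0, 0.024, 0.014], [-0.014, 0.001, -1.0]]
[[1.0, -0.001, -0.001, -0.0], [0.001, 0.959, 0.282, -0.08], [0.0, -0.282, 0.959, -0.2], [0.0, 0.0, 0.0, 1.0]]
```

```bash
python3 -m crank '[{"fingers":-1,"translation":[-4,-3,0],"dr":[0,0,-0.5]},{"fingers":-1,"translation":[-4,-3,0],"dr":[0,0,-0.5]},{"fingers":-1,"translation":[-4,-3,0],"dr":[0,0,0]},{"fingers":-1,"translation":[-4,-3,0],"dr":[0,0,0]},{"fingers":-1,"translation":[-4,-3,0],"dr":[0,0,0]}]'; python3 -m crank '[{"fingers":-1,"translation":[-4,-3,0],"dr":[0,0,0]},{"fingers":-1,"translation":[-4,-3,0],"dr":[0,0,0]},{"fingers":-1,"translation":[-4,-3,0],"dr":[0,0,0]},{"fingers":-1,"translation":[-4,-3,0],"dr":[0,0,0]},{"fingers":-1,"translation":[-4,-3,0],"dr":[0,0,0]}]'
```

```text
time: 1.2
tool_pos: [0.3862, -0.2758, 0.3624]
tool_rot: [-0.705, 0.709, 0.006, 0.007]
force: [0.9, 0.4, 0.1]
grip_width: 0.0918
time: 1.7
tool_pos: [0.535, -0.0748, 0.3639]
tool_rot: [-0.706, 0.709, 0.008, 0.006]
force: [1.6, -0.6, 0.4]
grip_width: 0.0917
```

```bash
python3 -m crank '[{"fingers":-1,"translation":[-3,0,0],"dr":[0,0,0]},{"fingers":-1,"translation":[0,0,0],"dr":[0,0,0]},{"fingers":-1,"translation":[0,0,0],"dr":[0,0,0]}]'; python3 - <<'E'
from h import *
c,W=get("wrist"); save(c,"w1.png"); np.savez("w1.npz",W=W,c=c["color"])
c,W=get("top"); np.savez("t1.npz",W=W,c=c["color"]); save(c,"t1.png")
c,W=get("scene"); np.savez("s1.npz",W=W,c=c["color"]); save(c,"s1.png")
print(tcp()[0]["tool_pos"])
E
```

```text
time: 2.0
tool_pos: [0.5368, -0.0386, 0.3616]
tool_rot: [0.709, -0.705, -0.01, -0.005]
force: [-0.2, -0.5, -0.9]
grip_width: 0.0917
[ 0.5366201  -0.03989792  0.3621102 ]
```

View pics/w1.png

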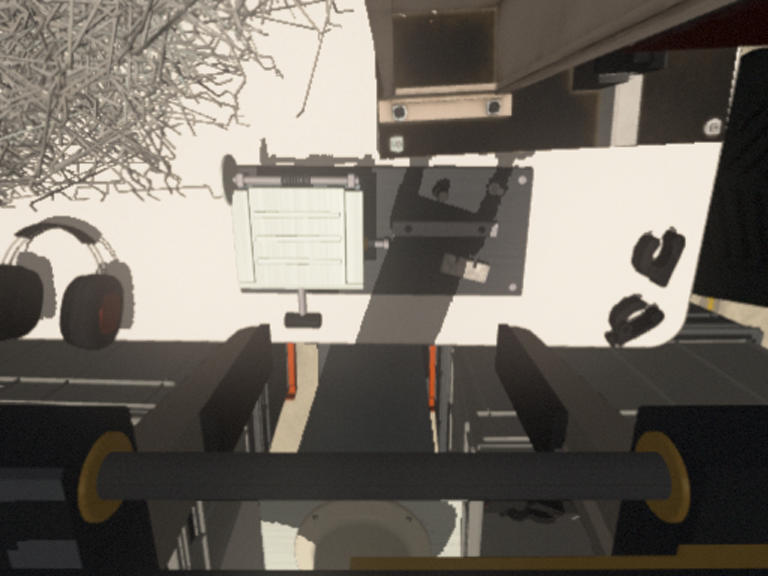

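View pics/s1.png

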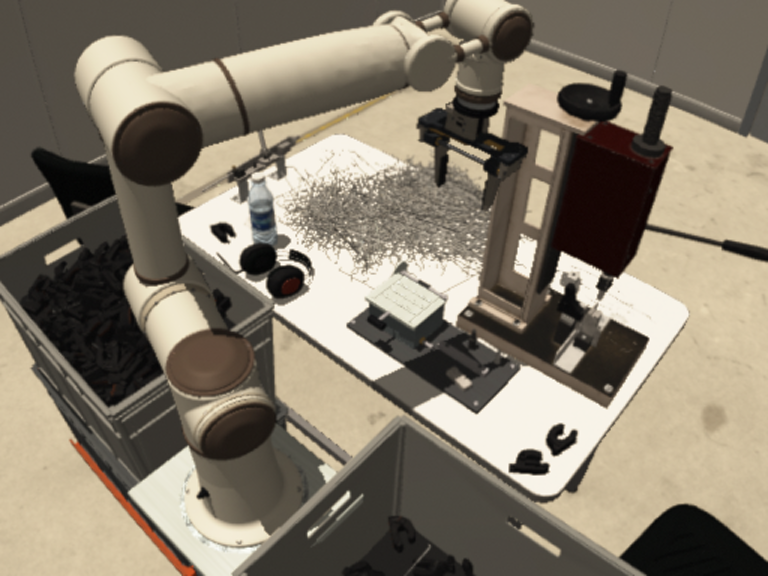

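```bash
cat > fit.py <<'E'
from h import *
import sys
def fit(fn):
    d=np.load(fn); W=d["W"]; im=d["c"].astype(float); 
    X,Y,Z=W[...,0],W[...,1],W[...,2]
    g=im.mean(-1)
    tab=(Z<0.006)&(Z>-0.03)&(g>150)&(X>.4)&(X<.62)&(Y>-.3)&(Y<.2)
    print("table z",np.nanmedian(Z[tab]))
    pl=(X>.40)&(X<.61)&(Y>-.25)&(Y<.18)&(g<130)&(Z>0.004)&(Z<0.03)
    n,l,st,_=cv2.connectedComponentsWithStats(cv2.morphologyEx(pl.astype(np.uint8),cv2.MORPH_OPEN,np.ones((3,3))))
    k=1+np.argmax(st[1:,4]); m=l==k
    print("plate z",np.median(Z[m]))
    P=np.c_[X[m],Y[m]].astype(np.float32); print(cv2.minAreaRect(P), len(P))
    return W,im,m
if __name__=="__main__":
    for f in sys.argv[1:]: print(f); fit(f)
E
python3 fit.py w1.npz t1.npz
python3 - <<'E'
from h import *
d=np.load("w1.npz");W=d["W"]
for n,(u,v) in dict(plTR=(532,168),plBR=(523,296),plBL=(241,291),hand=(303,320),hL=(287,320),hR=(319,320),blkTL=(447,254),blkTR=(490,263),blkBR=(484,283),blkBL=(442,270),fenL=(392,229),fenR=(497,230),anv=(388,243)).items():
    print(n,W[int(v/1.5),int(u/1.5)].round(4))
im=d["c"][100:235,140:370][...,::-1]; cv2.imwrite("pics/w1z.png",cv2.resize(im,None,fx=3.4,fy=3.4,interpolation=cv2.INTER_CUBIC))
E
```

```text
w1.npz
table z 0.001472225626098722
plate z 0.013752666571551941
((0.5081192851066589, -0.05844047665596008), (0.15895068645477295, 0.2947424054145813), 0.2547398507595062) 9207
t1.npz
table z 0.001210921800680942
plate z 0.013967041863049645
((0.5057472586631775, 0.10600646585226059), (0.14089380204677582, 0.0859234556555748), 0.2422255426645279) 358
plTR [ 0.5868 -0.2033  0.0131]
plBR [ 0.4249 -0.2108  0.0008]
plBL [0.427  0.1569 0.0013]
hand [0.4263 0.0561 0.0946]
hL [0.4272 0.0738 0.0975]
hR [0.4267 0.0393 0.0951]
blkTL [ 0.4833 -0.1097  0.0143]
blkTR [ 0.4716 -0.1627  0.0118]
blkBR [ 0.4501 -0.1543  0.0244]
blkBL [ 0.4654 -0.1018  0.026 ]
fenL [ 0.5168 -0.0409  0.0262]
fenR [ 0.5162 -0.1654  0.0269]
anv [ 0.4987 -0.0356  0.0267]
```

View pics/w1z.png

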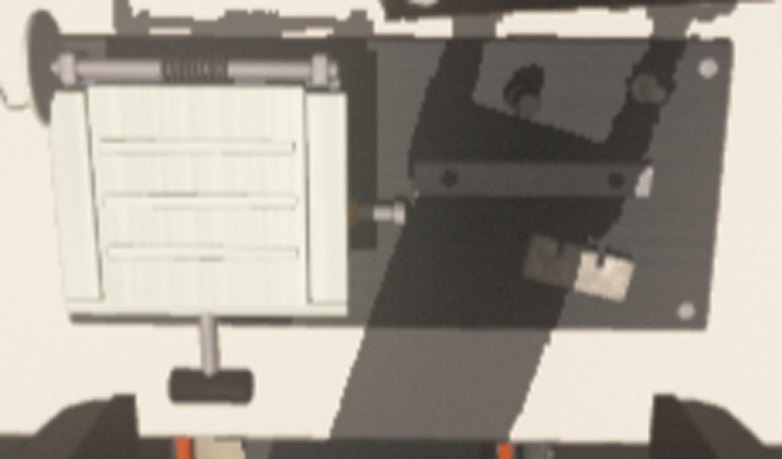

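```bash
cat > d.py <<'E'
from h import *
import sys
s,T=tcp(); t=np.array([float(a) for a in sys.argv[1:4]])
Rt=np.array([[0,-1,0],[-1,0,0],[0,0,-1.]])
if len(sys.argv)>4: Rt=Rt@R.from_rotvec([np.radians(float(sys.argv[4])),0,0]).as_matrix()
print("pos",s["tool_pos"].round(4),"F",s["force"].round(2),"w",round(s["grip_width"],4),"t",s["time"])
print("cm in tool",(T[:3,:3].T@(t-T[:3,3])*100).round(2),"dr",np.degrees(R.from_matrix(T[:3,:3].T@Rt).as_rotvec()).round(2))
E
python3 d.py 0.42 -0.133 0.2
```

```text
pos [ 0.5366 -0.0399  0.3621] F [ 0.28 -0.05 -0.09] w 0.0923 t 2.15
cm in tool [ 9.63 11.59 16.07] dr [0.31 1.23 0.12]
```

```bash
python3 -m crank '[{"fingers":0.67,"translation":[2.4,2.9,3],"dr":[0.3,1.2,0.1]},{"fingers":0.67,"translation":[2.4,2.9,3.2],"dr":[0,0,0]},{"fingers":0.67,"translation":[2.4,2.9,3.2],"dr":[0,0,0]},{"fingers":0.67,"translation":[2.4,2.9,3.2],"dr":[0,0,0]},{"fingers":0.67,"translation":[0,0,3],"dr":[0,0,0]}]'; python3 d.py 0.42 -0.133 0.1
```

```text
time: 2.65
tool_pos: [0.42, -0.1447, 0.2066]
tool_rot: [-0.705, 0.71, -0.007, 0.001]
force: [0.4, 0.1, -0.2]
grip_width: 0.0539
pos [ 0.42   -0.1447  0.2066] F [ 0.41  0.08 -0.15] w 0.0539 t 2.65
cm in tool [-1.25  0.13 10.65] dr [-0.66 -0.45 -0.41]
```

```bash
python3 -m crank '[{"fingers":0.67,"translation":[-1.2,0,4],"dr":[-0.6,-0.4,-0.4]},{"fingers":0.67,"translation":[0,0,4],"dr":[0,0,0]},{"fingers":0.67,"translation":[0,0,3],"dr":[0,0,0]},{"fingers":0.67,"translation":[0,0,0],"dr":[0,0,0]}]'; python3 d.py 0.42 -0.133 0.026;python3 - <<'E'
from h import *
c,W=get("wrist"); save(c,"w2.png"); np.savez("w2.npz",W=W,c=c["color"])
c,W=get("scene"); save(c,"s2.png",(200,150,400,300),4)
E
```

```text
time: 3.05
tool_pos: [0.415, -0.1372, 0.0898]
tool_rot: [-0.702, 0.712, 0.001, -0.001]
force: [-0.3, 0.8, 0.1]
grip_width: 0.0218
pos [ 0.415  -0.1372  0.0898] F [-0.26  0.8   0.1 ] w 0.0218 t 3.05
cm in tool [-0.42 -0.52  6.38] dr [ 0.17  0.02 -0.75]
```

View pics/w2.png

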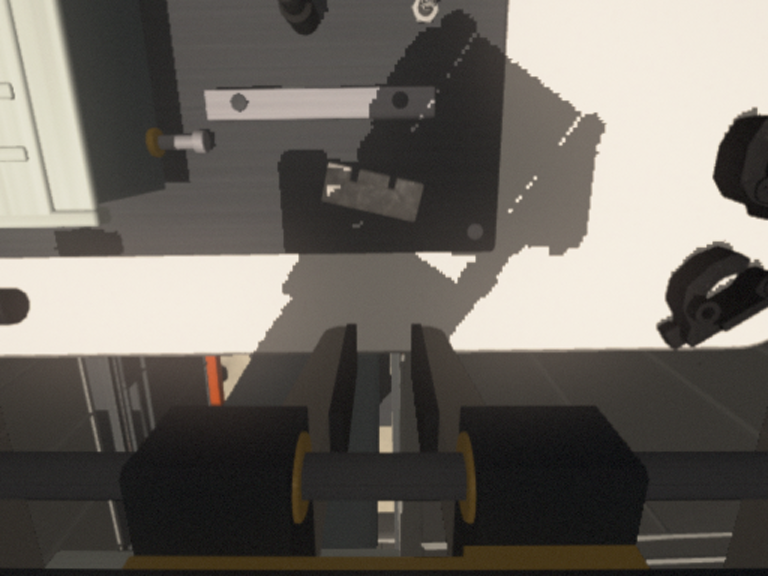

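View pics/s2.png

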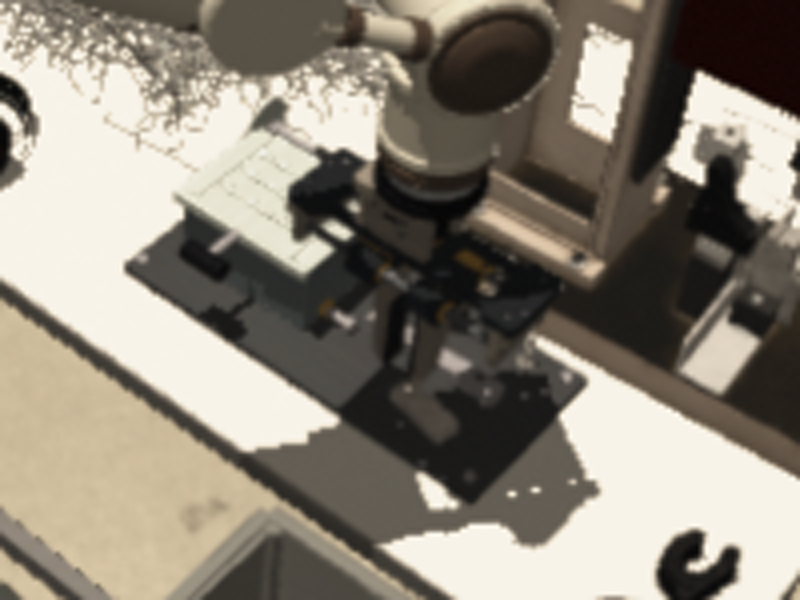

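```bash
python3 - <<'E'
from h import *
d=np.load("w2.npz");W=d["W"]
for n,(u,v) in dict(blk=(370,193),TL=(330,165),TR=(420,187),BR=(412,216),BL=(325,194),fL=(208,105),fR=(432,104),fFront=(320,117),fBack=(320,92),anvTip=(208,141),plR=(494,240),plN=(470,246),plate=(250,200)).items():
    print(n,W[int(v/1.5),int(u/1.5)].round(4))
m=(W[...,2]>0.020)&(W[...,2]<0.034)&(W[...,0]>.43)&(W[...,0]<.497)&(W[...,1]<-.08)&(W[...,1]>-.18)
print(cv2.minAreaRect(W[...,:2][m].astype(np.float32)),m.sum(),np.median(W[...,2][m]))
m=(W[...,2]>0.022)&(W[...,2]<0.034)&(W[...,0]>.50)&(W[...,0]<.54)&(W[...,1]<-.03)&(W[...,1]>-.18)
print(cv2.minAreaRect(W[...,:2][m].astype(np.float32)),m.sum(),np.median(W[...,2][m]))
E
```

```text
blk [ 0.4676 -0.1294  0.0256]
TL [ 0.483  -0.1077  0.026 ]
TR [ 0.4707 -0.1586  0.0266]
BR [ 0.4534 -0.1536  0.026 ]
BL [ 0.4672 -0.1036  0.0267]
fL [ 0.5158 -0.0427  0.0279]
fR [ 0.5148 -0.1647  0.0276]
fFront [ 0.5087 -0.1034  0.0278]
fBack [ 0.5217 -0.104   0.0272]
anvTip [ 0.4971 -0.037   0.0187]
plR [ 0.4358 -0.2055  0.0136]
plN [ 0.4323 -0.1907  0.0138]
plate [ 0.4627 -0.056   0.0124]
((0.4669942557811737, -0.1308872252702713), (0.0560220405459404, 0.02215445227921009), 76.3543701171875) 1597 0.02557187887886858
((0.5153688788414001, -0.09833215922117233), (0.022787699475884438, 0.1350175142288208), 3.385488271713257) 3267 0.0275814758367266
```

```bash
python3 -m crank '[{"fingers":0.67,"translation":[-0.4,-0.4,3],"dr":[0,0,-0.7]},{"fingers":0.67,"translation":[0,0,2],"dr":[0,0,0]},{"fingers":0.67,"translation":[0,0,0.7],"dr":[0,0,0]},{"fingers":0.67,"translation":[0,0,0],"dr":[0,0,0]}]'; python3 d.py 0.44 -0.133 0.026
```

```text
time: 3.55
tool_pos: [0.4305, -0.142, 0.0461]
tool_rot: [-0.706, 0.708, -0.012, 0.002]
force: [0.6, -0.6, -0.2]
grip_width: 0.0151
pos [ 0.4305 -0.142   0.0461] F [ 0.58 -0.63 -0.19] w 0.0151 t 3.55
cm in tool [-0.93 -0.91  2.02] dr [-1.15 -0.86 -0.14]
```

```bash
python3 -m crank '[{"fingers":0.67,"translation":[-0.8,0.8,0.8],"dr":[-1.1,-0.8,0]},{"fingers":0.67,"translation":[0,0,0.6],"dr":[0,0,0]},{"fingers":0.67,"translation":[0,0,0],"dr":[0,0,0]}]'; python3 d.py 0.425 -0.133 0.026;python3 d.py 0.425 -0.133 0.026
```

```text
time: 3.85
tool_pos: [0.425, -0.1356, 0.0349]
tool_rot: [-0.706, 0.708, -0.003, 0.001]
force: [0.7, -0.2, 0.6]
grip_width: 0.0153
pos [ 0.425  -0.1356  0.0349] F [ 0.71 -0.22  0.6 ] w 0.0153 t 3.85
cm in tool [-0.26  0.    0.89] dr [-0.3  -0.21 -0.16]
pos [ 0.425  -0.1356  0.0349] F [ 0.71 -0.22  0.6 ] w 0.0153 t 3.85
cm in tool [-0.26  0.    0.89] dr [-0.3  -0.21 -0.16]
```

```bash
python3 -m crank '[{"fingers":0.67,"translation":[-0.2,0,0.5],"dr":[-0.3,-0.2,0]},{"fingers":0.67,"translation":[0,0,0.3],"dr":[0,0,0]},{"fingers":0.67,"translation":[0,0,0],"dr":[0,0,0]}]'; python3 d.py 0.476 -0.133 0.026
```

```text
time: 4.15
tool_pos: [0.4256, -0.1337, 0.027]
tool_rot: [-0.706, 0.708, -0.0, 0.0]
force: [0.3, 1.0, 0.4]
grip_width: 0.0151
pos [ 0.4256 -0.1337  0.027 ] F [0.34 1.01 0.38] w 0.0151 t 4.15
cm in tool [-0.09 -5.04  0.1 ] dr [-0.04 -0.03 -0.15]
```

```bash
python3 -m crank '[{"fingers":0.67,"translation":[0,-1,0],"dr":[0,0,0]},{"fingers":0.67,"translation":[0,-1,0],"dr":[0,0,0]},{"fingers":0.67,"translation":[0,-1,0],"dr":[0,0,0]},{"fingers":0.67,"translation":[0,-0.7,0],"dr":[0,0,0]},{"fingers":0.67,"translation":[0,0,0],"dr":[0,0,0]}]'; python3 d.py 0.476 -0.133 0.026; python3 - <<'E'
from h import *
c,W=get("wrist"); save(c,"w3.png"); np.savez("w3.npz",W=W,c=c["color"])
E
```

```text
time: 4.65
tool_pos: [0.467, -0.1342, 0.0273]
tool_rot: [-0.706, 0.708, -0.001, 0.0]
force: [-0.6, -0.0, -0.4]
grip_width: 0.0154
pos [ 0.467  -0.1342  0.0273] F [-0.58 -0.04 -0.43] w 0.0154 t 4.65
cm in tool [-0.12 -0.9   0.14] dr [-0.12 -0.07 -0.15]
```

View pics/w3.png

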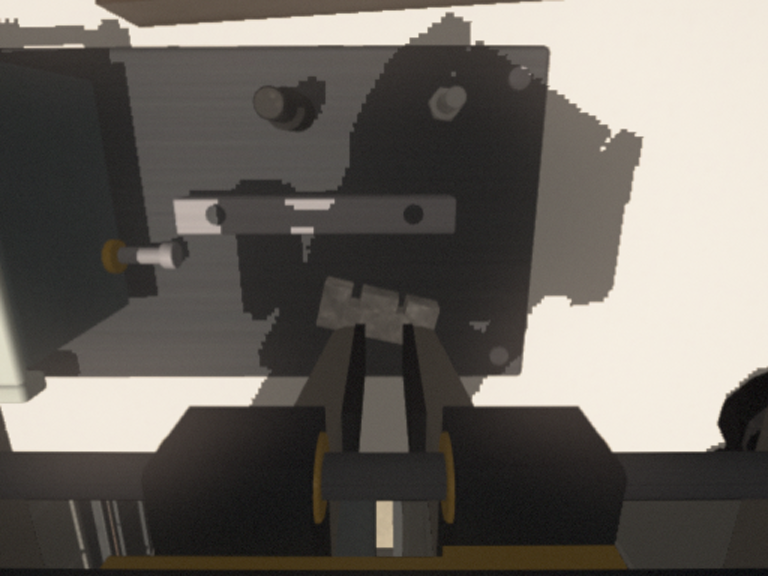

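```bash
cat > blk.py <<'E'
from h import *
import sys
d=np.load(sys.argv[1]);W=d["W"]
W=W.copy()
m=(W[...,2]>0.0205)&(W[...,2]<0.031)&(W[...,0]>.43)&(W[...,0]<float(sys.argv[2]))&(W[...,1]<-.03)&(W[...,1]>-.19)
n,l,st,_=cv2.connectedComponentsWithStats(m.astype(np.uint8)); k=1+np.argmax(st[1:,4]); m=l==k
print(st[k]*1.5,cv2.minAreaRect(W[...,:2][m].astype(np.float32)),m.sum())
E
python3 blk.py w3.npz 0.505
```

```text
[ 316.5  280.5  123.    64.5 2848.5] ((0.46718209981918335, -0.13082967698574066), (0.05581333115696907, 0.022397974506020546), 76.11895751953125) 1899
```

```bash
python3 - <<'E'
from h import *
d=np.load("w3.npz");W=d["W"]
for v in range(318,400,6):
    print(v,[W[int(v/1.5),int(u/1.5)].round(3).tolist() for u in (345,357,384,410,425)])
c,W=get("scene"); save(c,"s3.png",(240,180,360,290),6)
E
```

```text
318 [[0.466, -0.116, 0.024], [0.466, -0.121, 0.024], [0.467, -0.134, 0.026], [0.467, -0.146, 0.025], [0.467, -0.154, 0.026]]
324 [[0.464, -0.116, 0.026], [0.477, -0.123, 0.058], [0.464, -0.134, 0.026], [0.477, -0.144, 0.059], [0.463, -0.154, 0.025]]
330 [[0.476, -0.119, 0.062], [0.477, -0.124, 0.065], [0.461, -0.134, 0.026], [0.477, -0.144, 0.065], [0.476, -0.15, 0.061]]
336 [[0.476, -0.119, 0.069], [0.477, -0.124, 0.069], [0.457, -0.134, 0.025], [0.477, -0.144, 0.07], [0.476, -0.15, 0.068]]
342 [[0.477, -0.12, 0.075], [0.476, -0.124, 0.074], [0.449, -0.134, 0.014], [0.477, -0.144, 0.075], [0.476, -0.149, 0.074]]
348 [[0.477, -0.12, 0.08], [0.477, -0.125, 0.079], [0.445, -0.134, 0.013], [0.477, -0.143, 0.081], [0.476, -0.149, 0.078]]
354 [[0.477, -0.121, 0.085], [0.477, -0.125, 0.085], [0.443, -0.134, 0.015], [0.477, -0.143, 0.085], [0.476, -0.148, 0.084]]
360 [[0.477, -0.121, 0.09], [0.477, -0.125, 0.089], [0.438, -0.134, 0.013], [0.477, -0.143, 0.09], [0.477, -0.148, 0.09]]
366 [[0.477, -0.121, 0.094], [0.477, -0.125, 0.094], [0.435, -0.134, 0.014], [0.477, -0.142, 0.093], [0.477, -0.147, 0.093]]
372 [[0.478, -0.122, 0.099], [0.477, -0.126, 0.097], [0.431, -0.134, 0.012], [0.477, -0.142, 0.098], [0.477, -0.147, 0.098]]
378 [[0.477, -0.122, 0.102], [0.477, -0.126, 0.101], [0.422, -0.134, 0.003], [0.478, -0.142, 0.103], [0.477, -0.147, 0.102]]
384 [[0.477, -0.122, 0.106], [0.477, -0.126, 0.106], [0.417, -0.134, 0.001], [0.477, -0.142, 0.105], [0.478, -0.146, 0.107]]
390 [[0.477, -0.123, 0.109], [0.477, -0.126, 0.109], [0.415, -0.134, 0.002], [0.477, -0.142, 0.108], [0.477, -0.146, 0.109]]
396 [[0.478, -0.123, 0.113], [0.477, -0.126, 0.112], [0.411, -0.134, 0.002], [0.477, -0.141, 0.112], [0.477, -0.146, 0.112]]
```

View pics/s3.png

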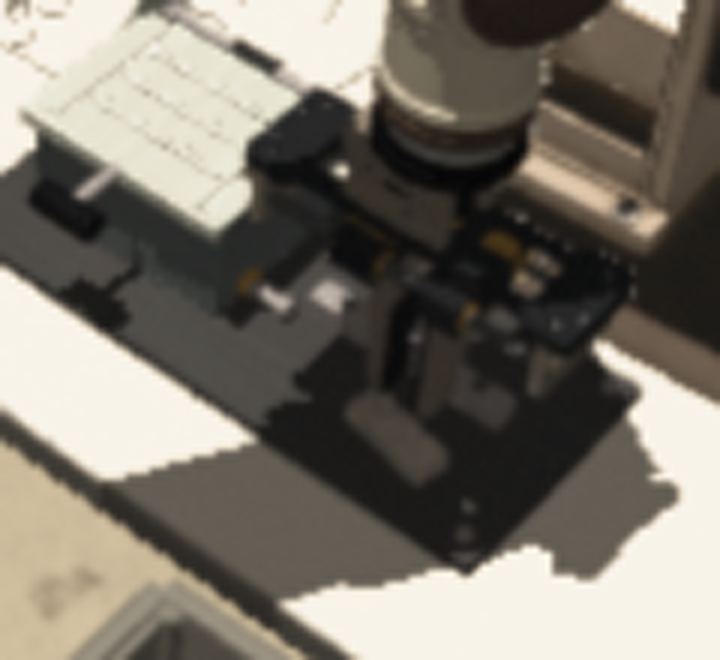

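```bash
python3 - <<'E'
from h import *
c,W=get("scene"); np.savez("s3.npz",W=W,c=c["color"])
for (x,y) in [(395,350),(395,370),(395,385),(395,400),(432,370),(432,390),(432,405),(432,415),(400,430),(395,450),(450,420),(470,400)]:
    print(x,y,W[180+y//6,240+x//6].round(3))
c,W=get("top"); im=c["color"]; save(c,"t3.png",(225,150,390,230),4.8)
E
```

```text
395 350 [ 0.454 -0.128  0.09 ]
395 370 [ 0.457 -0.128  0.074]
395 385 [ 0.46  -0.128  0.057]
395 400 [ 0.479 -0.117  0.022]
432 370 [ 0.456 -0.152  0.093]
432 390 [ 0.455 -0.155  0.078]
432 405 [ 0.46  -0.153  0.063]
432 415 [ 0.495 -0.135  0.008]
400 430 [ 0.466 -0.131  0.021]
395 450 [ 0.451 -0.139  0.022]
450 420 [ 0.501 -0.143  0.004]
470 400 [ 0.508 -0.147  0.021]
```

View pics/t3.png

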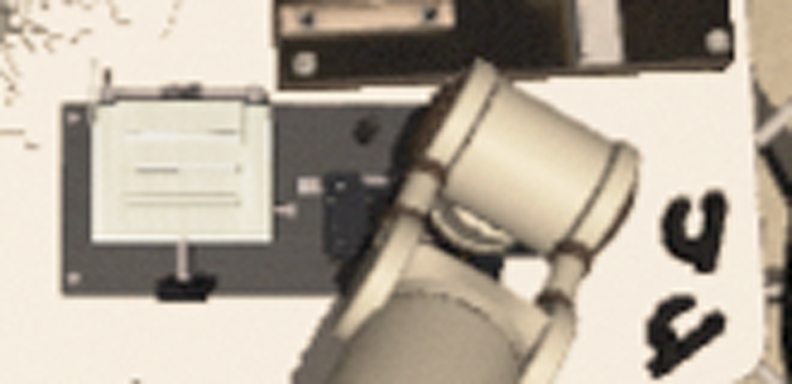

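```bash
python3 - <<'E'
from h import *
d=np.load("w3.npz");W=d["W"]
for u,v in [(250,400),(250,409),(250,414),(250,425),(550,414),(250,460),(384,470),(384,548),(600,400),(600,412)]:
    print(u,v,W[int(v/1.5),int(u/1.5)].round(3))
# scene: min z of gripper-like points around
d=np.load("s3.npz");W=d["W"]
for (x,y) in [(270,160),(270,200),(300,200),(350,240),(400,280),(460,320),(470,330),(540,310),(540,370),(540,340),(600,330)]:
    print(x,y,W[180+y//6,240+x//6].round(3))
E
```

```text
250 400 [ 0.409 -0.058  0.002]
250 409 [ 0.499 -0.108  0.152]
250 414 [ 0.499 -0.109  0.155]
250 425 [ 0.499 -0.11   0.158]
550 414 [ 0.499 -0.165  0.155]
250 460 [ 0.499 -0.113  0.167]
384 470 [ 0.493 -0.134  0.163]
384 548 [-0.51  -0.133 -0.751]
600 400 [ 0.408 -0.256  0.001]
600 412 [ 0.4   -0.257  0.002]
270 160 [ 0.442 -0.054  0.181]
270 200 [ 0.438 -0.059  0.159]
300 200 [ 0.539 -0.009  0.048]
350 240 [ 0.435 -0.108  0.167]
400 280 [ 0.438 -0.135  0.159]
460 320 [ 0.437 -0.171  0.158]
470 330 [ 0.436 -0.178  0.156]
540 310 [ 0.446 -0.207  0.185]
540 370 [ 0.43  -0.221  0.168]
540 340 [ 0.431 -0.217  0.186]
600 330 [ 0.485 -0.221  0.147]
```

```bash
python3 -m crank '[{"fingers":0.67,"translation":[0,2,0],"dr":[0,0,0]},{"fingers":0.67,"translation":[0,2,0],"dr":[0,0,0]},{"fingers":0.67,"translation":[0,0.3,1.5],"dr":[0,0,0]},{"fingers":0.67,"translation":[0,0,1],"dr":[0,0,0]},{"fingers":0.67,"translation":[0,0,0],"dr":[0,0,0]}]'; python3 d.py 0.425 -0.133 -0.012; python3 - <<'E'
from h import *
c,W=get("wrist"); save(c,"w4.png"); np.savez("w4.npz",W=W,c=c["color"])
for v in range(318,345,3):
    print(v,[W[int(v/1.5),int(u/1.5)].round(3).tolist() for u in (357,410)])
c,W=get("scene"); save(c,"s4.png",(240,180,360,290),6)
E
```

```text
time: 5.35
tool_pos: [0.4202, -0.1338, 0.0014]
tool_rot: [-0.706, 0.708, -0.001, 0.0]
force: [0.9, 0.0, -0.7]
grip_width: 0.0154
pos [ 0.4202 -0.1338  0.0014] F [ 0.87  0.04 -0.69] w 0.0154 t 5.35
cm in tool [-0.08 -0.48  1.35] dr [-0.08 -0.07 -0.22]
318 [[0.42, -0.121, 0.0], [0.42, -0.146, 0.001]]
321 [[0.419, -0.121, 0.001], [0.419, -0.146, 0.001]]
324 [[0.431, -0.123, 0.033], [0.43, -0.144, 0.032]]
327 [[0.431, -0.123, 0.036], [0.43, -0.144, 0.035]]
330 [[0.43, -0.123, 0.038], [0.43, -0.144, 0.038]]
333 [[0.43, -0.123, 0.04], [0.431, -0.144, 0.042]]
336 [[0.43, -0.124, 0.044], [0.43, -0.143, 0.044]]
339 [[0.431, -0.124, 0.047], [0.43, -0.143, 0.047]]
342 [[0.431, -0.124, 0.05], [0.43, -0.143, 0.049]]
```

View pics/s4.png

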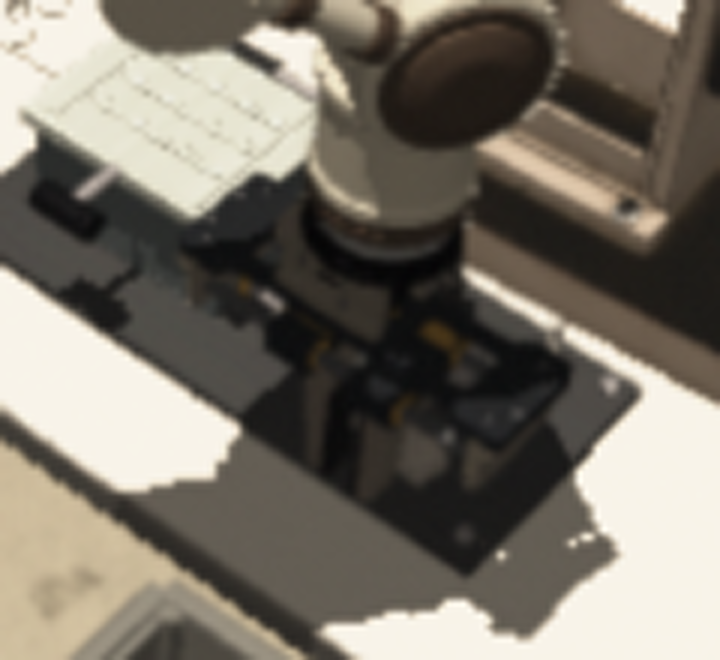

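```bash
python3 -m crank '[{"fingers":0.67,"translation":[0,0,0.7],"dr":[0,0,0]},{"fingers":0.67,"translation":[0,0,0.5],"dr":[0,0,0]},{"fingers":0.67,"translation":[0,0,0],"dr":[0,0,0]}]'; python3 d.py 0.476 -0.133 -0.013; python3 - <<'E'
from h import *
c,W=get("wrist"); 
for v in range(318,332,2):
    print(v,[W[int(v/1.5),int(u/1.5)].round(3).tolist() for u in (357,410)])
E
```

```text
time: 5.75
tool_pos: [0.423, -0.1351, -0.0093]
tool_rot: [-0.706, 0.708, -0.003, 0.001]
force: [-0.4, 0.0, 0.0]
grip_width: 0.0157
pos [ 0.423  -0.1351 -0.0093] F [-0.35  0.    0.01] w 0.0157 t 5.75
cm in tool [-0.22 -5.3   0.4 ] dr [-0.3  -0.21 -0.16]
318 [[0.433, -0.124, 0.014], [0.433, -0.146, 0.014]]
320 [[0.432, -0.124, 0.015], [0.432, -0.146, 0.014]]
322 [[0.431, -0.124, 0.013], [0.431, -0.146, 0.013]]
324 [[0.433, -0.124, 0.021], [0.433, -0.145, 0.022]]
326 [[0.433, -0.124, 0.022], [0.433, -0.145, 0.023]]
328 [[0.433, -0.124, 0.025], [0.433, -0.145, 0.025]]
330 [[0.433, -0.125, 0.028], [0.433, -0.145, 0.028]]
```

```bash
python3 -m crank '[{"fingers":0.67,"translation":[-0.2,0,0.25],"dr":[-0.3,-0.2,0]},{"fingers":0.67,"translation":[0,-0.8,0],"dr":[0,0,0]},{"fingers":0.67,"translation":[0,-0.8,0],"dr":[0,0,0]},{"fingers":0.67,"translation":[0,-0.8,0],"dr":[0,0,0]},{"fingers":0.67,"translation":[0,0,0],"dr":[0,0,0]}]'; python3 d.py 0.476 -0.133 -0.013; python3 - <<'E'
from h import *
c,W=get("wrist"); save(c,"w5.png"); np.savez("w5.npz",W=W,c=c["color"])
E
python3 blk.py w5.npz .505
```

```text
time: 6.3
tool_pos: [0.4502, -0.1334, -0.0112]
tool_rot: [-0.706, 0.708, -0.001, 0.0]
force: [0.7, 0.6, 0.5]
grip_width: 0.0155
pos [ 0.4502 -0.1334 -0.0112] F [0.71 0.61 0.53] w 0.0155 t 6.3
cm in tool [-0.05 -2.58  0.18] dr [-0.06 -0.04 -0.16]
[ 300.   268.5  148.5   72.  5677.5] ((0.46935585141181946, -0.12917134165763855), (0.05600370839238167, 0.0278378464281559), 88.33502197265625) 3785
```

View pics/w5.png

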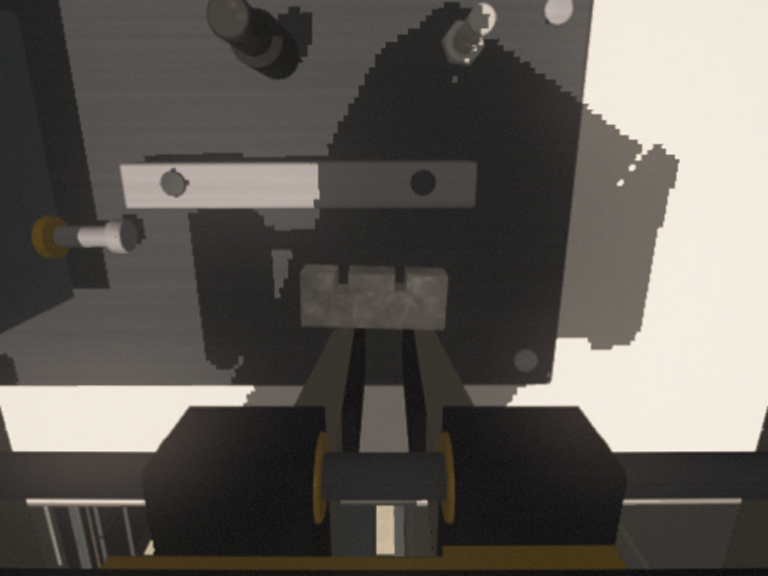

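```bash
python3 -m crank '[{"fingers":0.67,"translation":[0,-0.8,0.1],"dr":[0,0,0]},{"fingers":0.67,"translation":[0,-0.8,0],"dr":[0,0,0]},{"fingers":0.67,"translation":[0,-0.6,0],"dr":[0,0,0]},{"fingers":0.67,"translation":[0,-0.3,0],"dr":[0,0,0]},{"fingers":0.67,"translation":[0,-0.2,0],"dr":[0,0,0]}]'; python3 -m crank '[{"fingers":0.67,"translation":[0,-0.2,0],"dr":[0,0,0]},{"fingers":0.67,"translation":[0,-0.2,0],"dr":[0,0,0]}]'; python3 - <<'E'
from h import *
c,W=get("wrist"); save(c,"w6.png"); np.savez("w6.npz",W=W,c=c["color"])
E
python3 d.py 0.476 -0.133 -0.013;
```

```text
time: 6.85
tool_pos: [0.4759, -0.1329, -0.013]
tool_rot: [-0.707, 0.708, 0.003, -0.002]
force: [-12.6, -1.7, 10.0]
grip_width: 0.0153
time: 7.05
tool_pos: [0.4753, -0.1327, -0.0135]
tool_rot: [0.707, -0.707, -0.007, 0.006]
force: [-9.3, -1.5, 7.2]
grip_width: 0.0153
pos [ 0.4753 -0.1327 -0.0135] F [-9.99 -1.55  8.01] w 0.0151 t 7.1
cm in tool [ 0.03 -0.07 -0.05] dr [1.07 0.09 0.04]
```

View pics/w6.png

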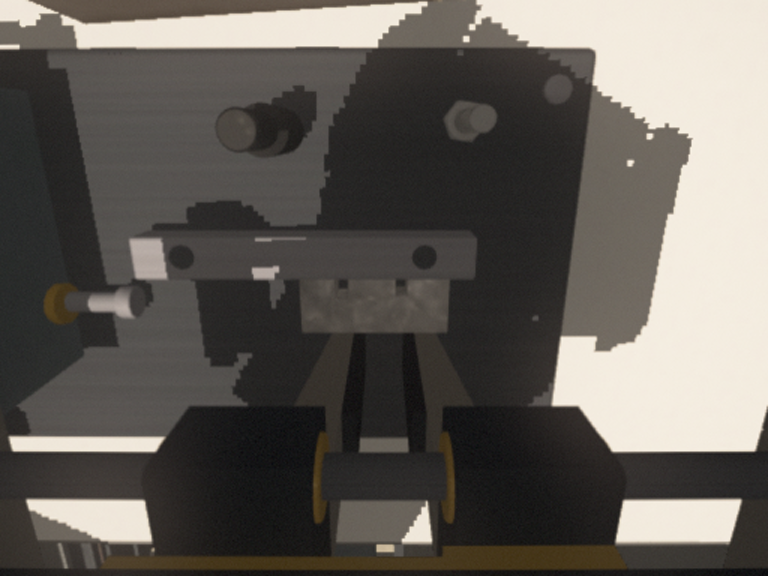

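```bash
python3 -m crank '[{"fingers":1,"translation":[0,1,-0.1],"dr":[1,0,0]},{"fingers":1,"translation":[0,0.7,0],"dr":[0,0,0]},{"fingers":1,"translation":[2.5,0,0],"dr":[0,0,0]},{"fingers":1,"translation":[2.5,0,0],"dr":[0,0,0]},{"fingers":1,"translation":[1,0,0],"dr":[0,0,0]}]'; python3 d.py 0.495 -0.193 -0.011
```

```text
time: 7.6
tool_pos: [0.4587, -0.1932, -0.0123]
tool_rot: [0.708, -0.706, -0.0, -0.001]
force: [-0.1, 1.0, 0.3]
grip_width: 0.0005
pos [ 0.4587 -0.1932 -0.0123] F [-0.12  0.98  0.33] w 0.0005 t 7.6
cm in tool [-0.01 -3.63 -0.13] dr [-0.05  0.08  0.14]
```

```bash
python3 -m crank '[{"fingers":1,"translation":[0,-1.2,-0.1],"dr":[0,0,0]},{"fingers":1,"translation":[0,-1.2,0],"dr":[0,0,0]},{"fingers":1,"translation":[0,-1.2,0],"dr":[0,0,0]},{"fingers":1,"translation":[0,0,0],"dr":[0,0,0]}]'; python3 d.py 0.495 -0.11 -0.011; python3 - <<'E'
from h import *
c,W=get("wrist"); save(c,"w7.png"); np.savez("w7.npz",W=W,c=c["color"])
for v in range(318,340,3):
    print(v,[W[int(v/1.5),int(u/1.5)].round(3).tolist() for u in (360,365,375,393,404)])
E
python3 blk.py w7.npz .5073
```

```text
time: 8.0
tool_pos: [0.4965, -0.1944, -0.011]
tool_rot: [-0.706, 0.708, -0.0, 0.001]
force: [0.4, 0.2, -0.4]
grip_width: 0.0004
pos [ 0.4965 -0.1944 -0.011 ] F [ 0.4   0.21 -0.35] w 0.0004 t 8.0
cm in tool [-8.44  0.17  0.01] dr [-0.13  0.09 -0.12]
318 [[0.507, -0.185, 0.014], [0.507, -0.186, 0.013], [0.507, -0.191, 0.013], [0.507, -0.198, 0.014], [0.507, -0.203, 0.014]]
321 [[0.506, -0.185, 0.014], [0.505, -0.186, 0.014], [0.505, -0.191, 0.013], [0.505, -0.198, 0.014], [0.506, -0.203, 0.014]]
324 [[0.504, -0.185, 0.013], [0.504, -0.186, 0.014], [0.507, -0.191, 0.02], [0.507, -0.198, 0.02], [0.504, -0.203, 0.013]]
327 [[0.502, -0.185, 0.013], [0.506, -0.187, 0.02], [0.506, -0.191, 0.022], [0.506, -0.198, 0.022], [0.505, -0.202, 0.019]]
330 [[0.506, -0.185, 0.024], [0.506, -0.187, 0.024], [0.507, -0.191, 0.026], [0.507, -0.198, 0.026], [0.506, -0.202, 0.024]]
333 [[0.506, -0.185, 0.027], [0.506, -0.187, 0.027], [0.507, -0.191, 0.029], [0.506, -0.198, 0.028], [0.505, -0.202, 0.026]]
336 [[0.506, -0.185, 0.029], [0.506, -0.187, 0.03], [0.506, -0.191, 0.031], [0.506, -0.198, 0.031], [0.506, -0.202, 0.03]]
339 [[0.506, -0.186, 0.033], [0.506, -0.187, 0.033], [0.506, -0.191, 0.033], [0.506, -0.198, 0.034], [0.506, -0.202, 0.032]]
[ 145.5  328.5  148.5   49.5 4509. ] ((0.4963921904563904, -0.1288582682609558), (0.05722837895154953, 0.02182157151401043), 89.95244598388672) 3006
```

View pics/w7.png

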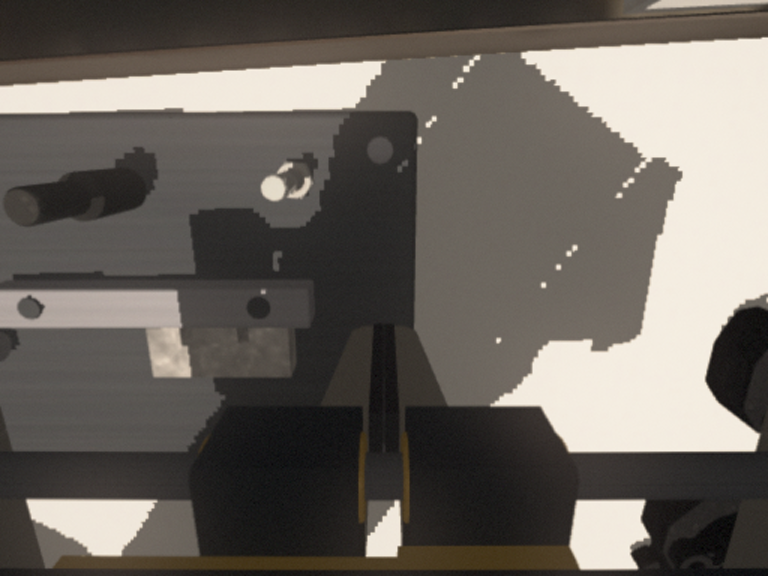

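```bash
python3 -m crank '[{"fingers":1,"translation":[-1,0.2,0],"dr":[0,0,-0.1]},{"fingers":1,"translation":[-1.2,0,0],"dr":[0,0,0]},{"fingers":1,"translation":[-1.2,0,0],"dr":[0,0,0]},{"fingers":1,"translation":[-1.2,0,0],"dr":[0,0,0]},{"fingers":1,"translation":[0,0,0],"dr":[0,0,0]}]'; python3 d.py 0.494 -0.1035 -0.011; python3 - <<'E'
from h import *
c,W=get("wrist"); save(c,"w8.png"); np.savez("w8.npz",W=W,c=c["color"])
E
python3 blk.py w8.npz .5068
```

```text
time: 8.55
tool_pos: [0.4911, -0.1426, -0.0118]
tool_rot: [0.707, -0.707, -0.001, -0.001]
force: [0.6, -0.4, -0.1]
grip_width: 0.0003
pos [ 0.4911 -0.1426 -0.0118] F [ 0.56 -0.4  -0.05] w 0.0003 t 8.55
cm in tool [-3.91 -0.29 -0.07] dr [0.05 0.19 0.01]
[ 204.   316.5  216.    52.5 4972.5] ((0.4956173002719879, -0.1143227070569992), (0.08304700255393982, 0.02228137105703354), 89.86546325683594) 3315
```

View pics/w8.png

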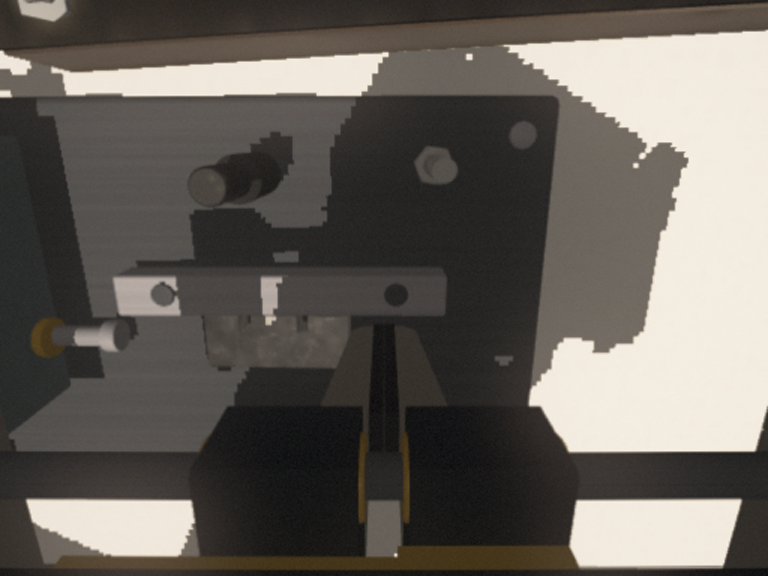

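```bash
python3 -m crank '[{"fingers":1,"translation":[-1,-0.2,0],"dr":[0,0.2,0]},{"fingers":1,"translation":[-1,0,0],"dr":[0,0,0]},{"fingers":1,"translation":[-1,0,0],"dr":[0,0,0]},{"fingers":1,"translation":[-0.3,0,0],"dr":[0,0,0]},{"fingers":1,"translation":[0,0,0],"dr":[0,0,0]}]'; python3 d.py 0.494 -0.1035 -0.011; python3 - <<'E'
from h import *
c,W=get("wrist"); save(c,"w9.png"); np.savez("w9.npz",W=W,c=c["color"])
E
```

```text
time: 9.1
tool_pos: [0.4935, -0.1083, -0.0115]
tool_rot: [0.707, -0.707, 0.001, 0.001]
force: [-1.3, -1.5, 0.0]
grip_width: 0.0006
pos [ 0.4935 -0.1083 -0.0115] F [-1.31 -1.53  0.03] w 0.0006 t 9.1
cm in tool [-0.48 -0.05 -0.05] dr [ 0.02 -0.15  0.02]
```

View pics/w9.png

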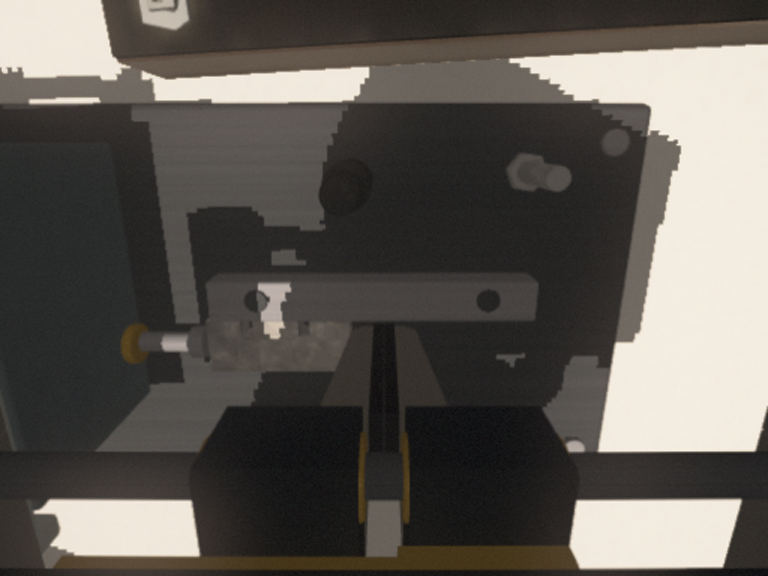

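Nearly touching the anvil (205,342). A few millimetres more.

```bash
python3 -m crank '[{"fingers":1,"translation":[-0.4,0,0],"dr":[0,0,0]},{"fingers":1,"translation":[-0.3,0,0],"dr":[0,0,0]},{"fingers":1,"translation":[-0.3,0,0],"dr":[0,0,0]}]'; python3 -m crank '[{"fingers":1,"translation":[-0.2,0,0],"dr":[0,0,0]},{"fingers":1,"translation":[-0.2,0,0],"dr":[0,0,0]}]'
```

```text
time: 9.45
tool_pos: [0.4939, -0.1065, -0.0106]
tool_rot: [0.708, -0.706, 0.006, 0.006]
force: [-3.8, -12.5, -0.9]
grip_width: 0.0002
time: 9.65
tool_pos: [0.4938, -0.1069, -0.0104]
tool_rot: [0.708, -0.706, 0.009, 0.009]
force: [-1.5, -7.2, -2.4]
grip_width: 0.0007
```

```bash
python3 -m crank '[{"fingers":1,"translation":[0.6,0,0],"dr":[0,-1,0]},{"fingers":1,"translation":[0.5,0,0],"dr":[0,0,0]},{"fingers":1,"translation":[0.5,1.5,0],"dr":[0,0,0]},{"fingers":1,"translation":[0,2,0],"dr":[0,0,0]},{"fingers":0.67,"translation":[0,0,0],"dr":[0,0,0]}]';  python3 d.py 0.46 -0.0645 -0.011; python3 - <<'E'
from h import *
c,W=get("wrist"); save(c,"w10.png"); np.savez("w10.npz",W=W,c=c["color"])
E
python3 blk.py w10.npz .5068
```

```text
time: 10.15
tool_pos: [0.4586, -0.1239, -0.0102]
tool_rot: [0.707, -0.707, 0.003, 0.002]
force: [-0.3, 0.6, 0.2]
grip_width: 0.0063
pos [ 0.4586 -0.1239 -0.0102] F [-0.27  0.61  0.19] w 0.0063 t 10.15
cm in tool [-5.94 -0.15  0.04] dr [-0.04 -0.37  0.04]
[ 133.5  231.   172.5   57.  5703. ] ((0.4962044954299927, -0.06172936409711838), (0.021143505349755287, 0.063410185277462), 0.05219823122024536) 3802
```

View pics/w10.png

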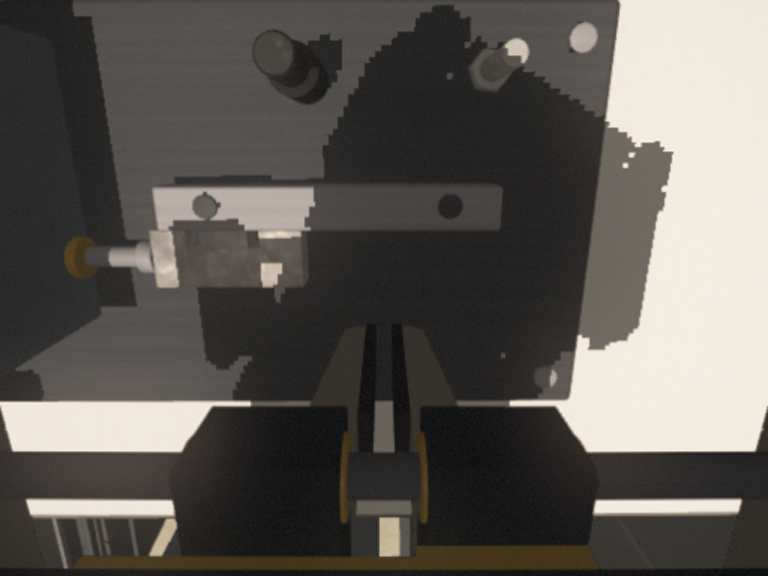

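```bash
python3 - <<'E'
from h import *
d=np.load("w10.npz");W=d["W"]; X,Y,Z=[W[...,i] for i in range(3)]
m=(Z>0.0205)&(Z<0.0262)&(X>.47)&(X<.5075)&(Y<-.040)&(Y>-.1)
m=cv2.morphologyEx(m.astype(np.uint8),cv2.MORPH_OPEN,np.ones((3,3)))>0
# edges by y-bin
for y in np.arange(-.09,-.04,.008):
    k=m&(abs(Y-y)<.004); print(round(y,3),np.percentile(X[k],[0.5,99.5]).round(4))
k=m; print("y range",np.percentile(Y[k],[0.2,99.8]).round(4))
f=(Z>.0262)&(Z<.031)&(X>.495)&(X<.53)
for y in (-.15,-.12,-.1,-.08,-.06,-.045):
    k=f&(abs(Y-y)<.005); print("fence",y,np.percentile(X[k],[1,99]).round(4))
k=f&(X>.51); print("fence y",np.percentile(Y[k],[0.2,99.8]).round(4))
E
```

```text
-0.09 [0.486  0.5063]
-0.082 [0.4859 0.5074]
-0.074 [0.486  0.5073]
-0.066 [0.486  0.5075]
-0.058 [0.4859 0.5074]
-0.05 [0.486  0.5075]
-0.042 [0.4861 0.5074]
y range [-0.0932 -0.0403]
fence -0.15 [0.5081 0.5238]
fence -0.12 [0.5082 0.5237]
fence -0.1 [0.5082 0.5238]
fence -0.08 [0.4964 0.5238]
fence -0.06 [0.4969 0.5238]
fence -0.045 [0.4975 0.5238]
fence y [-0.1656 -0.0063]
```

```bash
python3 -m crank '[{"fingers":0.67,"translation":[0,0.3,-3],"dr":[0,0,0]},{"fingers":0.67,"translation":[0,0,-5],"dr":[0,0,0]},{"fingers":-0.5,"translation":[0,0,-5],"dr":[0,0,0]},{"fingers":-0.5,"translation":[-2,1,-1],"dr":[0,0,0]},{"fingers":-0.5,"translation":[-4,0.5,0],"dr":[0,0,0]}]';  python3 d.py 0.423 0.0585 0.12
```

```text
time: 10.7
tool_pos: [0.446, -0.0648, 0.1371]
tool_rot: [-0.705, 0.709, -0.005, -0.0]
force: [0.7, 0.5, -0.4]
grip_width: 0.0371
pos [ 0.446  -0.0648  0.1371] F [ 0.67  0.49 -0.36] w 0.0371 t 10.7
cm in tool [-12.33   2.39   1.59] dr [-0.4  -0.46 -0.33]
```

```bash
python3 -m crank '[{"fingers":-0.5,"translation":[-4,0.8,0],"dr":[-0.4,-0.4,-0.3]},{"fingers":-0.5,"translation":[-4,0.8,0],"dr":[0,0,0]},{"fingers":-0.5,"translation":[-4,0.8,0],"dr":[0,0,0]},{"fingers":-0.5,"translation":[0,0,0],"dr":[0,0,0]},{"fingers":-0.5,"translation":[0,0,0],"dr":[0,0,0]}]';  python3 d.py 0.423 0.0585 0.12;python3 - <<'E'
from h import *
c,W=get("wrist"); save(c,"w11.png"); np.savez("w11.npz",W=W,c=c["color"])
E
```

```text
time: 11.2
tool_pos: [0.4268, 0.0636, 0.1414]
tool_rot: [0.708, -0.706, 0.004, -0.004]
force: [0.5, 0.4, -0.3]
grip_width: 0.0688
pos [0.4268 0.0636 0.1414] F [ 0.51  0.41 -0.35] w 0.0688 t 11.2
cm in tool [0.51 0.4  2.14] dr [-0.66 -0.05  0.2 ]
```

View pics/w11.png

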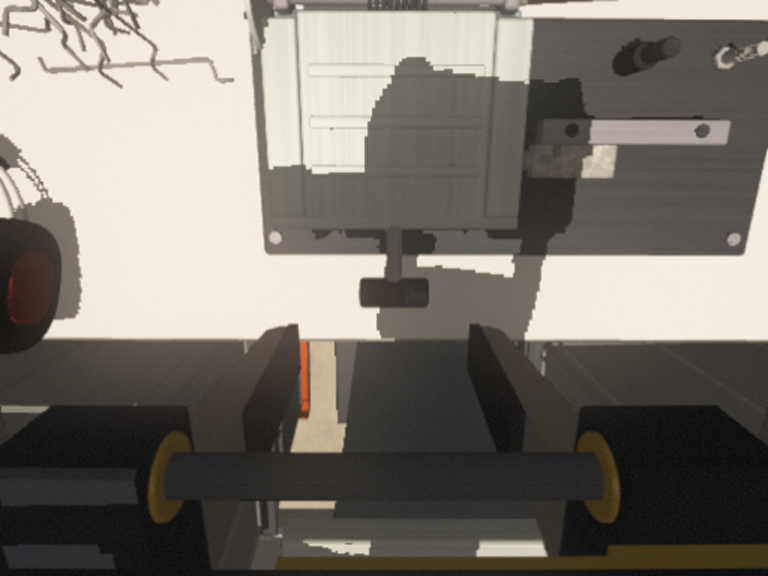

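```bash
python3 - <<'E'
from h import *
d=np.load("w11.npz");W=d["W"]; X,Y,Z=[W[...,i] for i in range(3)]
g=np.zeros(X.shape,bool); g[180:210,235:290]=1
m=g&(Z>.075)&(Z<.11)&(d["c"].mean(-1)<80)
print(m.sum(),[np.percentile(a[m],[1,50,99]).round(4) for a in (X,Y,Z)])
for u,v in [(400,160),(400,225),(270,228),(395,292),(395,285),(395,305),(362,292),(427,292)]: print(u,v,W[int(v/1.5),int(u/1.5)].round(4))
E
```

```text
840 [array([0.4161, 0.4253, 0.4326]), array([0.0385, 0.0573, 0.0763]), array([0.0881, 0.0951, 0.0973])]
400 160 [0.4989 0.0556 0.0913]
400 225 [0.4633 0.0552 0.0911]
270 228 [0.4482 0.1464 0.0144]
395 292 [0.426  0.0574 0.0953]
395 285 [0.4291 0.0574 0.0938]
395 305 [0.4175 0.0573 0.0942]
362 292 [0.4259 0.0763 0.095 ]
427 292 [0.4262 0.0395 0.0958]
```

```bash
python3 -m crank '[{"fingers":-0.5,"translation":[0.6,0.2,2.5],"dr":[-0.6,0,0.2]},{"fingers":-0.5,"translation":[0,0,2.5],"dr":[0,0,0]},{"fingers":-0.5,"translation":[0,0,2],"dr":[0,0,0]},{"fingers":-0.5,"translation":[0,0,0],"dr":[0,0,0]}]';  python3 d.py 0.4245 0.0575 0.039;
```

```text
time: 11.65
tool_pos: [0.4293, 0.0527, 0.071]
tool_rot: [-0.704, 0.71, -0.003, 0.001]
force: [0.4, -0.5, 0.5]
grip_width: 0.0693
pos [0.4293 0.0527 0.071 ] F [ 0.36 -0.52  0.49] w 0.0693 t 11.65
cm in tool [-0.48  0.5   3.2 ] dr [-0.31 -0.1  -0.43]
```

```bash
python3 -m crank '[{"fingers":-0.5,"translation":[-0.4,0.4,0.5],"dr":[-0.3,0,-0.4]},{"fingers":-0.5,"translation":[0,0,1],"dr":[0,0,0]},{"fingers":-0.5,"translation":[0,0,1],"dr":[0,0,0]},{"fingers":-0.5,"translation":[0,0,0.4],"dr":[0,0,0]},{"fingers":-0.5,"translation":[0,0,0],"dr":[0,0,0]}]';  python3 d.py 0.4245 0.0575 0.039;python3 - <<'E'
from h import *
c,W=get("wrist"); save(c,"w12.png"); np.savez("w12.npz",W=W,c=c["color"])
c,W=get("scene"); save(c,"s12.png",(200,150,320,260),6)
E
```

```text
time: 12.15
tool_pos: [0.428, 0.0549, 0.0425]
tool_rot: [-0.706, 0.708, -0.002, 0.001]
force: [0.2, 0.7, -0.1]
grip_width: 0.0688
pos [0.428  0.0549 0.0425] F [ 0.18  0.74 -0.14] w 0.0688 t 12.15
cm in tool [-0.25  0.36  0.35] dr [-0.24 -0.15 -0.18]
```

View pics/w12.png

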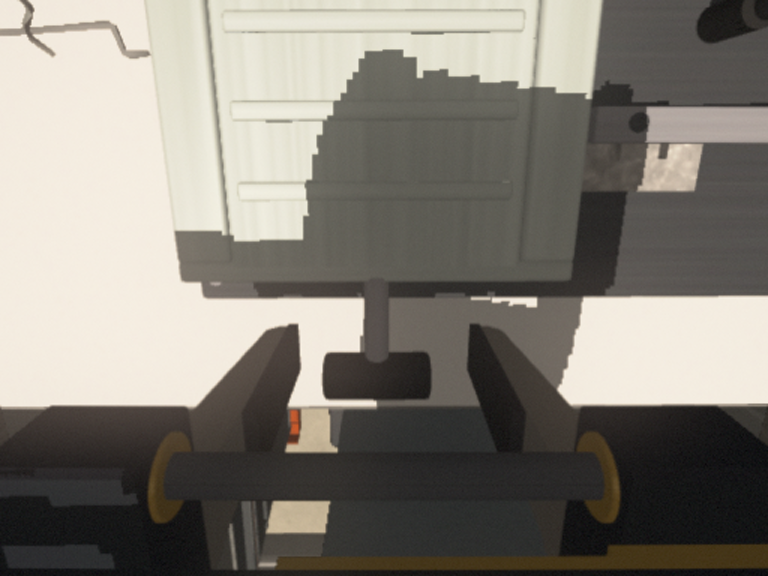

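View pics/s12.png

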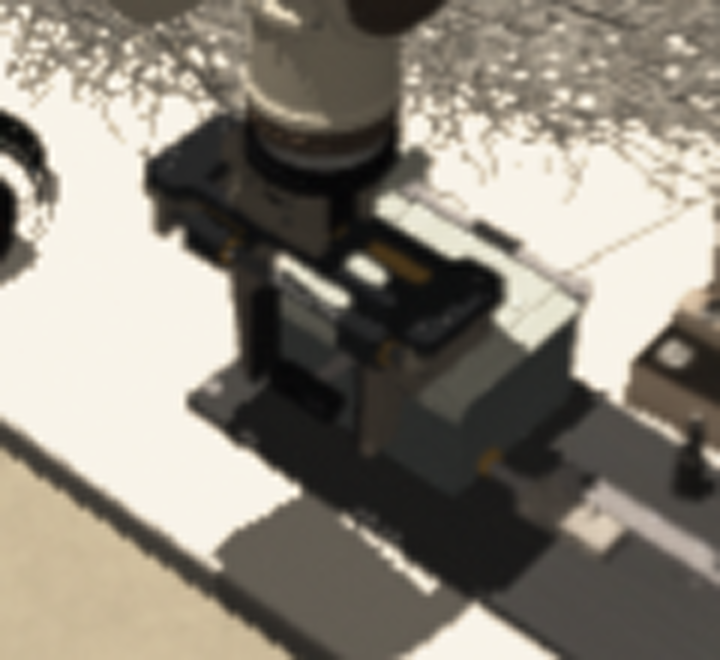

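Handle (377,375) is between the fingers. Small correction, then close.

```bash
python3 -m crank '[{"fingers":-0.5,"translation":[-0.2,0.3,0.3],"dr":[-0.2,-0.1,-0.2]},{"fingers":-0.5,"translation":[0,0,0],"dr":[0,0,0]},{"fingers":0.3,"translation":[0,0,0],"dr":[0,0,0]},{"fingers":0.6,"translation":[0,0,0],"dr":[0,0,0]},{"fingers":1,"translation":[0,0,0],"dr":[0,0,0]}]' 20; python3 -m crank '[{"fingers":1,"translation":[0,0,0],"dr":[0,0,0]},{"fingers":1,"translation":[0,0,0],"dr":[0,0,0]},{"fingers":1,"translation":[0,0,0],"dr":[0,0,0]}]';  python3 d.py 0.4245 0.0575 0.039
```

```text
time: 12.75
tool_pos: [0.4262, 0.0571, 0.041]
tool_rot: [0.708, -0.707, 0.002, -0.001]
force: [-0.2, 0.1, -0.4]
grip_width: 0.0472
time: 13.05
tool_pos: [0.4263, 0.0577, 0.0411]
tool_rot: [0.707, -0.707, 0.001, -0.001]
force: [0.4, 0.6, -0.0]
grip_width: 0.0395
pos [0.4263 0.0577 0.0411] F [ 0.36  0.62 -0.04] w 0.0395 t 13.05
cm in tool [0.02 0.18 0.2 ] dr [-0.22  0.    0.04]
```

```bash
python3 -m crank '[{"fingers":1,"translation":[0,-0.08,-1.55],"dr":[0,0,0]},{"fingers":1,"translation":[0,-0.23,-1.53],"dr":[0,0,0]},{"fingers":1,"translation":[0,-0.38,-1.5],"dr":[0,0,0]},{"fingers":1,"translation":[0,-0.53,-1.46],"dr":[0,0,0]},{"fingers":1,"translation":[0,0,0],"dr":[0,0,0]}]';  python3 d.py 0.4385 0.0577 0.1015; python3 - <<'E'
from h import *
c,W=get("wrist"); save(c,"w13.png")
c,W=get("scene"); save(c,"s13.png",(200,130,320,240),6)
E
```

```text
time: 13.55
tool_pos: [0.4382, 0.0577, 0.1018]
tool_rot: [0.707, -0.707, 0.001, -0.001]
force: [-0.2, 0.1, -1.9]
grip_width: 0.0398
pos [0.4382 0.0577 0.1018] F [-0.2   0.1  -1.91] w 0.0398 t 13.55
cm in tool [ 0.   -0.03  0.03] dr [-0.21  0.03  0.01]
```

View pics/w13.png

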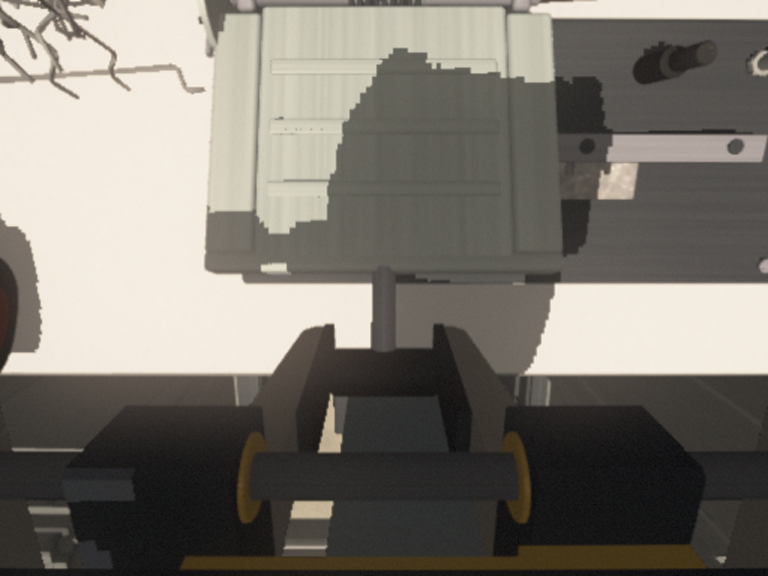

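View pics/s13.png

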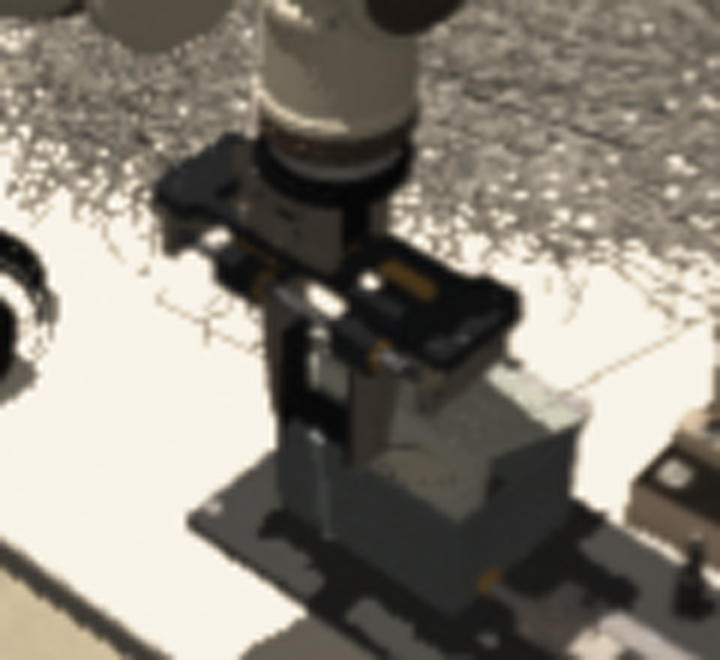

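```bash
python3 -m crank '[{"fingers":1,"translation":[0,-0.67,-1.39],"dr":[0,0,0]},{"fingers":1,"translation":[0,-0.82,-1.32],"dr":[0,0,0]},{"fingers":1,"translation":[0,-0.94,-1.23],"dr":[0,0,0]},{"fingers":1,"translation":[0,-1.06,-1.13],"dr":[0,0,0]},{"fingers":1,"translation":[0,0,0],"dr":[0,0,0]}]';  python3 d.py 0.5042 0.0577 0.1755; python3 - <<'E'
from h import *
c,W=get("wrist"); save(c,"w14.png")
E
```

```text
time: 14.15
tool_pos: [0.4704, 0.0578, 0.1501]
tool_rot: [-0.707, 0.707, 0.003, -0.002]
force: [1.8, 0.2, -2.1]
grip_width: 0.04
pos [0.4704 0.0578 0.1501] F [ 1.77  0.22 -2.05] w 0.04 t 14.15
cm in tool [ 0.   -3.36 -2.56] dr [ 0.38  0.05 -0.01]
```

View pics/w14.png

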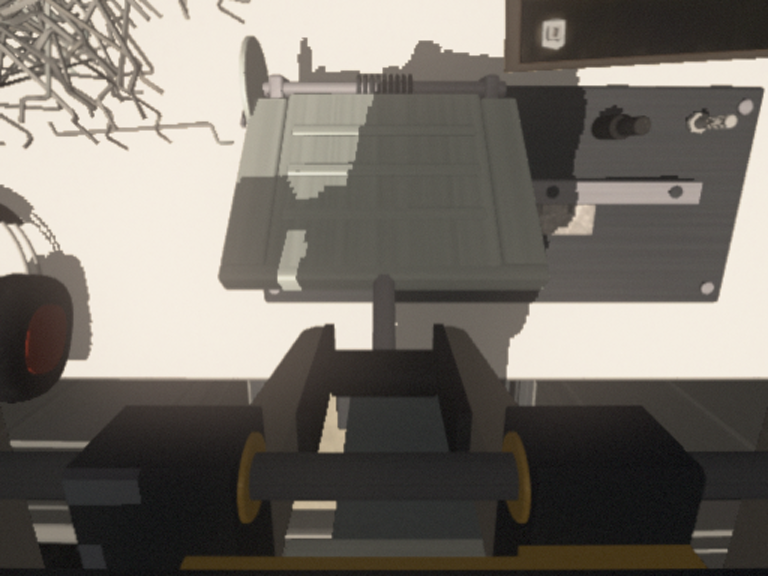

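```bash
python3 -m crank '[{"fingers":1,"translation":[0,-1.05,-0.95],"dr":[0.3,0,0]},{"fingers":1,"translation":[0,-1.11,-0.85],"dr":[0,0,0]},{"fingers":1,"translation":[0,-1.18,-0.75],"dr":[0,0,0]},{"fingers":1,"translation":[0,0,0],"dr":[0,0,0]},{"fingers":1,"translation":[0,0,0],"dr":[0,0,0]}]';  python3 d.py 0.5042 0.0577 0.1755; python3 - <<'E'
from h import *
c,W=get("wrist"); save(c,"w15.png"); np.savez("w15.npz",W=W,c=c["color"])
c,W=get("scene"); save(c,"s15.png",(200,130,320,240),6)
E
```

```text
time: 14.7
tool_pos: [0.4976, 0.0578, 0.1717]
tool_rot: [0.707, -0.707, -0.006, 0.006]
force: [-0.6, 0.7, 1.3]
grip_width: 0.0397
pos [0.4976 0.0578 0.1717] F [-0.55  0.66  1.27] w 0.0397 t 14.7
cm in tool [ 0.01 -0.66 -0.39] dr [0.91 0.02 0.04]
```

View pics/w15.png

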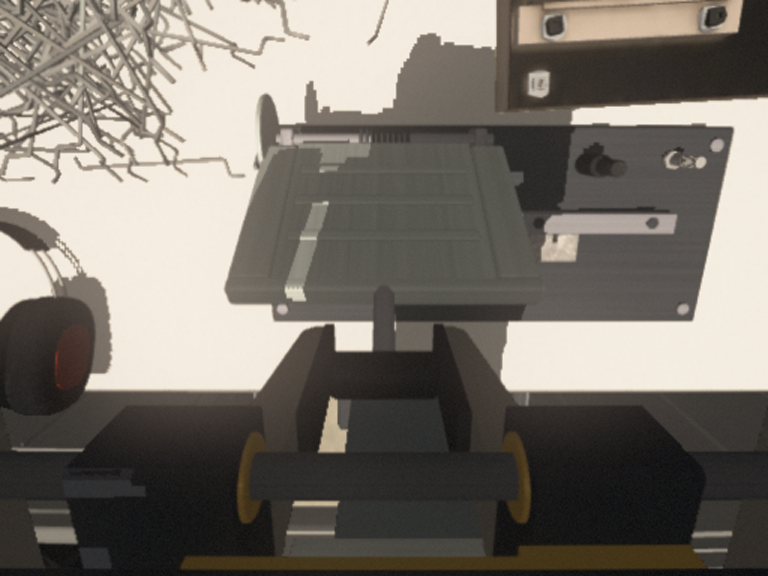

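View pics/s15.png

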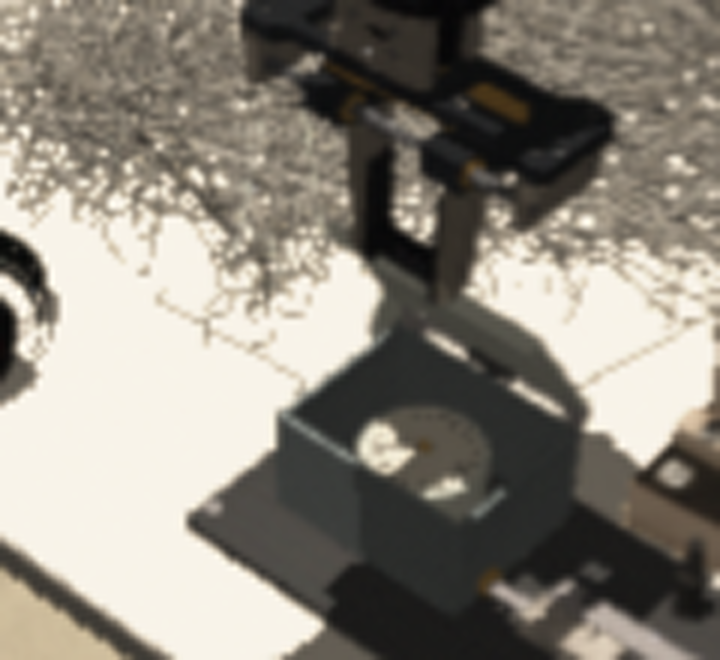

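```bash
cat > cov.py <<'E'
from h import *
import sys
d=np.load(sys.argv[1]);W=d["W"]
B=[int(a/1.5) for a in map(int,sys.argv[2:6])]
P=W[B[1]:B[3],B[0]:B[2]].reshape(-1,3); P=P[np.isfinite(P).all(1)]
for _ in range(5):
    c=np.median(P,0) if _==0 else P.mean(0); n=np.linalg.svd(P-c,full_matrices=False)[2][2]; r=abs((P-c)@n); P=P[r<max(.002,2*np.median(r))]
n*=np.sign(n[2]); print("cover angle",np.arctan2(-n[0],n[2]),n.round(3),len(P))
E
python3 cov.py w15.npz 320 180 460 270
python3 -m crank '[{"fingers":1,"translation":[0,-0.55,-0.35],"dr":[0.9,0,0]},{"fingers":1,"translation":[0,0,0],"dr":[0,0,0]},{"fingers":1,"translation":[0,0,0],"dr":[0,0,0]}]';  python3 d.py 0.4733 0.0577 0.1523; python3 - <<'E'
from h import *
c,W=get("wrist"); save(c,"w16.png"); np.savez("w16.npz",W=W,c=c["color"])
E
python3 cov.py w16.npz 320 180 460 270
```

```text
cover angle -1.0000166969907427 [0.841 0.001 0.54 ] 5297
time: 15.1
tool_pos: [0.5019, 0.0578, 0.1739]
tool_rot: [0.707, -0.707, -0.0, 0.0]
force: [-1.2, 0.7, 1.0]
grip_width: 0.0394
pos [0.5019 0.0578 0.1739] F [-1.2   0.66  0.97] w 0.0394 t 15.1
cm in tool [0.   2.85 2.17] dr [0.06 0.01 0.03]
cover angle -1.0285375122848168 [ 0.857 -0.001  0.516] 5211
```

```bash
python3 -m crank '[{"fingers":1,"translation":[0,1.04,0.68],"dr":[0,0,0]},{"fingers":1,"translation":[0,0.98,0.76],"dr":[0,0,0]},{"fingers":1,"translation":[0,0.8,0.73],"dr":[0,0,0]},{"fingers":1,"translation":[0,0,0],"dr":[0,0,0]},{"fingers":1,"translation":[0,0,0],"dr":[0,0,0]}]';  python3 d.py 0.4733 0.0577 0.1523; python3 - <<'E'
from h import *
c,W=get("wrist"); save(c,"w17.png"); np.savez("w17.npz",W=W,c=c["color"])
E
python3 cov.py w17.npz 320 140 460 240
```

```text
time: 15.65
tool_pos: [0.475, 0.0577, 0.1533]
tool_rot: [0.707, -0.707, 0.002, -0.002]
force: [-0.5, 0.3, 1.5]
grip_width: 0.0398
pos [0.475  0.0577 0.1533] F [-0.49  0.35  1.49] w 0.0398 t 15.65
cm in tool [0.   0.17 0.1 ] dr [-0.3   0.01  0.03]
cover angle -0.8102261431024265 [ 0.724 -0.     0.689] 5779
```

View pics/w17.png

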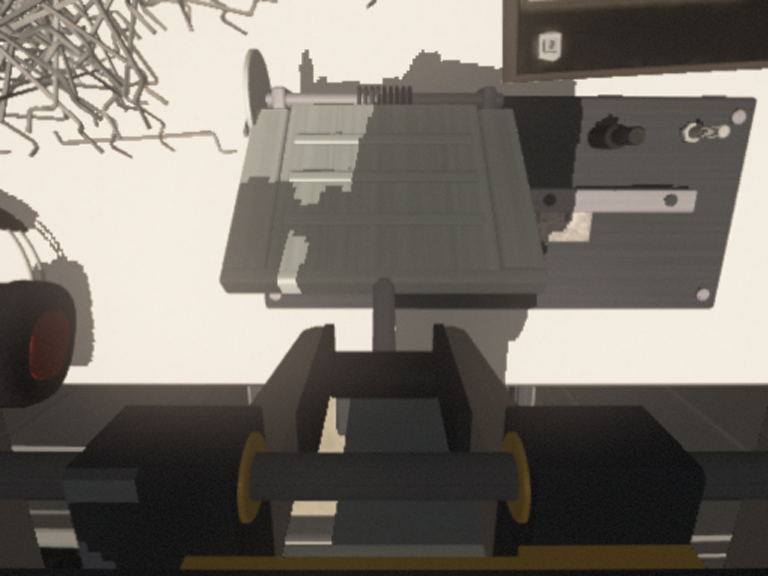

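```bash
python3 -m crank '[{"fingers":1,"translation":[0,0,0],"dr":[0,0,0]},{"fingers":1,"translation":[0,0,0],"dr":[0,0,0]},{"fingers":1,"translation":[0,0,0],"dr":[0,0,0]}]'; python3 - <<'E'
from h import *
c,W=get("wrist"); np.savez("w18.npz",W=W,c=c["color"])
X,Y,Z=[W[...,i] for i in range(3)]
m=(Z>0.0205)&(Z<0.0262)&(X>.47)&(X<.5075)&(Y<-.040)&(Y>-.12)
m=cv2.morphologyEx(m.astype(np.uint8),cv2.MORPH_OPEN,np.ones((3,3)))>0
print(np.percentile(X[m],[.5,99.5]),np.percentile(Y[m],[.2,99.8]))
for y in (-.09,-.08,-.07,-.06):
    k=m&(abs(Y-y)<.004); print(y,np.percentile(X[k],[1]))
c,W=get("scene"); save(c,"s18.png",(220,150,370,270),5)
E
python3 cov.py w18.npz 320 140 460 240; python3 d.py 0.4733 0.0577 0.1523
```

```text
time: 16.0
tool_pos: [0.4753, 0.0577, 0.1537]
tool_rot: [0.707, -0.707, 0.002, -0.002]
force: [-1.3, 0.5, 0.4]
grip_width: 0.0396
[0.48575858 0.50704251] [-0.09220335 -0.05449548]
-0.09 [0.48589733]
-0.08 [0.48589898]
-0.07 [0.48579584]
-0.06 [0.4857167]
cover angle -0.8122007860813052 [ 0.726 -0.001  0.688] 5745
pos [0.4753 0.0577 0.1536] F [-0.58  0.41  1.7 ] w 0.0397 t 16.1
cm in tool [0.   0.2  0.13] dr [-0.26  0.01  0.04]
```

View pics/s18.png

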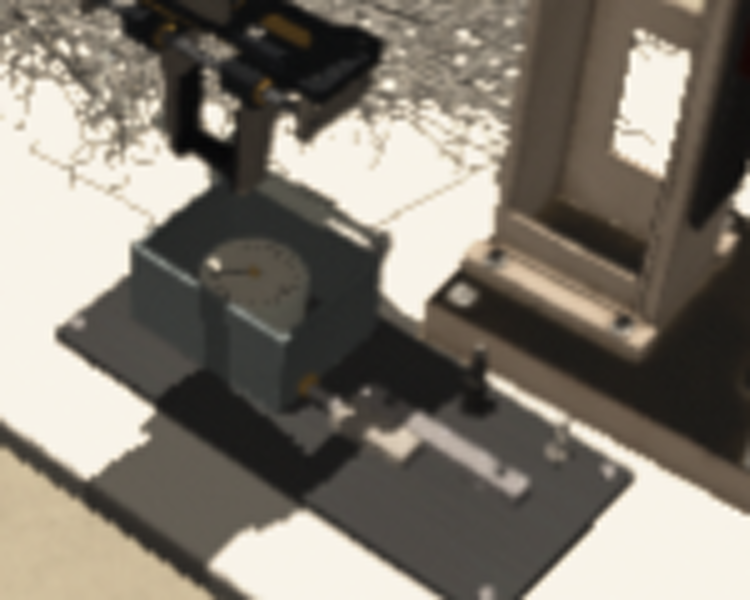

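Block seated, cover at 0.81 rad and still, punch and bolt upright. Handing in.

```bash
python3 -c "
from rig import job; print(job.job_done())"
```

```text
the job is handed in; nothing more can be done
None
```

The job is handed in: the block is seated in the nest and the gripper is holding the cover at about 0.81 rad. No verdict was reported.

- **Block:** I pushed it flat against the fence, then along the fence to the anvil, without lifting it. The last check put its near face 22 mm from the fence front and parallel to it. Its right end was within about 1 mm of where a seated block should be. I took "touching the anvil" from a push-back of about 12 N and from that view. The anvil end was partly hidden by the cover in the last picture.
- **Cover:** I pinched the T-handle by its ends and raised the cover to 1.03 rad (from a plane fit to the wrist depth image). I then brought it back to 0.81 rad, still pinched. Two readings, 0.35 s of robot time apart, gave 0.810 and 0.812 rad, and the grip opening stayed at 39.7 mm.
- **Bystanders:** punch and bolt were still standing in the last picture. I did not measure the other bystanders again, but the tool stayed clear of them.
- **Disagreement:** the fingertips were about 29 mm higher than the reported TCP, where the task text puts them 11 mm below it. Both the wrist and scene depth images showed this. My first push therefore passed over the block without touching it, and I corrected all later heights for it.

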